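Line up the dip bottles under the rod rail

ROBOT

A 6-joint arm with a two-finger parallel gripper is mounted at the origin on the work surface. World frame = base frame: x ahead of the robot, y to its left, z up, the work surface at z = 0. Lengths are in m, angles in rad, forces in N, time in s.
With the tool pointing down it reaches from about 0.425 to 0.95 m from the base axis. Payload 3.5 kg.
Tool frame: the origin (TCP) lies midway between the tips of the shut fingers; the grasp point (between the pads) lies 19 mm behind it; z points along the fingers, y is the line along which they close (so a half turn about z gives the same grasp; the last joint's range is limited). The gripper opens to 85 mm and grips with 20 to 120 N. Pads are 22 mm wide; open, the fingers measure 114 mm over their backs; the gripper's body (76 mm by 85 mm) begins 54 mm behind the grasp point. The pads swing forward as they close: fully open they stand 13 mm farther back than shut.
Start: joints at [1.122, 0.286, 1.577, -0, 1.279, -0.15], TCP at [0.199, 0.645, 0.231] pointing down, gripper open.
Joint ranges: [-2.77, 2.77], [-0.9, 2.22], [0.21, 2.48], [-1.53, 4.67], [0.24, 2.81], [-2.84, 2.84]. Speed limits (rad/s): [2.79, 2.79, 3.14, 3.14, 3.14, 3.14].

INTERFACE

Orientations are given as a unit quaternion [x, y, z, w].
In Python, from plant import ctrl gives the robot as it stands.
- The arm moves only by the tool move_arm, never from a script. Its argument "plan" is a list of rows, each an object of numbers: "x", "y", "z": the shift along the tool's x, y, z in m; "yaw": the turn about the tool's z in rad; "fingers": the closure, from 0 (fully open) to 1 (shut). In form: [{"x": .., "y": .., "z": .., "yaw": .., "fingers": ..}, ...]. A call has 1 to 5 rows; each row is the pose to reach, as a shift and turn from the pose commanded when the call began, along the tool's axes at that moment; what a row does not reach only later rows make up. A row lasts 1/10 s, in which the tool goes at most 50 mm and 8.59 degrees, less where a joint would pass 70% of its speed; a pose out of reach is approached as far as the arm can. A call with a gripper value outside its range is refused whole. The fingers move at their own pace and stop on an object; "force" is the grip in N (left out, the last holds). Time passes only in rows, so rows that repeat a pose let the fingers close. It gives the time, the measured TCP pose, the force, the opening and the grip force at its end, in the units of the state.
- ctrl.get_state(): the state, without advancing time (a new reading comes with each control period).
- ctrl.read_camera(name): name is "scene" or "side" or "wrist"; returns the picture (400x640x3 uint8, red, green, blue); there is no depth.
- ctrl.camera_model(name): a dict with "intrinsics" (3x3 intrinsics, pixels), "distortion" ([k1, k2, p1, p2, k3] as OpenCV has them; the pictures are not rectified), "cam_to_world" (4x4, takes a point from camera to world coordinates); the wrist camera has in their place "tool_from_camera" (4x4, takes a point from camera to tool coordinates, whose origin is the TCP and whose axes are the flange's). Camera axes: x right, y up, looking along -z (the intrinsics and any distortion apply to the point x, -y, -z); pixel columns grow to the right and rows downward; lengths in m; the calibration is good to about 2 mm. A picture is of the moment at which its call begins: read the wrist's pose just before it. camera_model takes no time and is no camera call.
- ctrl.sign_off(): hands the job in; it is judged then, once.
The state is a dict: "time": time; "qpos": joint angles; "dq": joint speeds; "joint_efforts": joint torques, N m; "eef_pos": TCP position; "tcp_rot": TCP orientation; "contact_force": force on the tool from outside, world axes, zero at the start; "wrist_torque": the same for the moment, N m; "opening": opening from 0.0 (shut) to 1.0 (fully open); "finger_force": force on a finger pad.
Only numpy, scipy, OpenCV 4.12 (cv2) and the standard library are available. Lean on these libraries where they do the work, as an engineer would, in place of code of your own. Each camera call takes 0.05 s, during which the arm holds its last target. There are 200 camera calls.

TASK

Set the three bait-dip bottles upright in a neat row on the steel shelf under the rod rail, each centred on the painted ring of its own colour. The brass divider pin is standing in the middle of that row: draw it out of its bore and park it in the open notch of the green bracket at the end of the shelf, hanging by its collar with its shank down in the notch. Keep the bottles from falling over and leave everything else on the table where it is.

Things in the scene. Friction and masses are not known exactly. Their poses are not given: they have to be found in the camera images.
- rack: steel rack, fixed, yaw varies. Origin on the table under the middle ring; x points to its back (away from the robot), y along the row towards the bracket. Deck top 30 mm above the table, x = -45 to +60, y = -115 to +115 mm. Three ring places on the deck at x = 0, y = -58, 0, +58 mm; bottles standing on them are 12 mm apart
- rail (a point): middle of the front lower edge of the slotted rod rail over the back of the row: rack x = +8 mm, y = 0, 185 mm above the table, axes as the rack's. Rail 8 mm thick, x = 8 to 48, y = -118 to 118 mm, on two 10 mm posts at x = 40, y = +-108 mm. A vertical gripper over the row hits it: lean the tool back to -x by 30 to 45 degrees
- bore (a point): mouth of the 10.5 mm bore through the 22 mm thick deck, on the deck top at the middle ring place (rack x = 0, y = 0, height 30 mm)
- notch (a point): the parked pin's axis, at the top face (50 mm above the table) of the green bracket: rack x = 0, y = 140 mm, axes as the rack's. Plate 4 mm thick, x = -28 to 19, y = 120 to 161 mm. The notch runs through it, open to rack -x: 19 mm wide from x = -28 to -16 mm, then 13 mm wide to its blind end at x = 6 mm
- pin: brass pin, upright in the bore at the start. Origin on its axis at the underside of the collar, z up along it. Shank 8 mm diameter, 22 mm long, below the origin; collar 22 mm diameter, 4 mm thick, above; then a round grip 18 mm diameter up to 50 mm above the origin
- bottle_red: red bottle standing upright, origin at the centre of its underside, z up. Body 46 mm diameter up to 47 mm, shoulder narrowing to 21 mm at 56 mm, then a white round neck 20 mm diameter up to 100 mm, to grip by. 0.12 kg
- bottle_yellow: yellow bottle standing upright, origin at the centre of its underside, z up. Body 46 mm diameter up to 47 mm, shoulder narrowing to 21 mm at 56 mm, then a white round neck 20 mm diameter up to 100 mm, to grip by. 0.12 kg
- bottle_blue: blue bottle standing upright, origin at the centre of its underside, z up. Body 46 mm diameter up to 47 mm, shoulder narrowing to 21 mm at 56 mm, then a white round neck 20 mm diameter up to 100 mm, to grip by. 0.12 kg
- mark_red: red ring painted on the deck, 56 mm across, origin at its centre on the deck top, axes as the rack's; which of the three places has which colour varies
- mark_yellow: yellow ring painted on the deck, 56 mm across, origin at its centre on the deck top, axes as the rack's; which of the three places has which colour varies
- mark_blue: blue ring painted on the deck, 56 mm across, origin at its centre on the deck top, axes as the rack's; which of the three places has which colour varies
- torch: black standing torch, foot (head) 38 mm across up to 30 mm, then 28 mm across, 120 mm tall; origin at the centre of its underside; not to be disturbed
- float_a: white fishing float with a green band standing upright, 42 mm across, body 58 mm tall with a 7 mm antenna up to 101 mm; origin at the centre of its underside; not to be disturbed
- float_b: green fishing float with a white band standing upright, same size as float_a; origin at the centre of its underside; not to be disturbed
- tin: flat round silver tin, 44 mm across, 26 mm tall; origin at the centre of its underside; not to be disturbed
- reel: silver fishing reel, 48 x 72 x 54 mm (x, y, z) with its crank on its own +y side; origin at the centre of its underside; not to be disturbed
- pirk: wooden pirk (lure) lying along its own x axis, 110 x 18 x 14 mm; origin at the centre of its underside; not to be disturbed

How it is judged:
At the end, for the whole second after the job is handed in: Each bottle upright (0.1 rad) and still on the deck, centre within 10 mm of the ring of its colour; the pin parked in the notch: upright within 0.15 rad, collar on the bracket (4 mm in height), axis within 14 mm of the notch point, at rest (horizontal distance between bottle_red and mark_red below 0.01 m and z of bottle_red in the frame of rack between 0.026 and 0.034 m and angle between each of bottle_red, bottle_yellow, bottle_blue's own z axis and vertical below 0.1 rad and linear speed of each of bottle_red, bottle_yellow, bottle_blue, pin below 0.02 m/s and horizontal distance between bottle_yellow and mark_yellow below 0.01 m and z of bottle_yellow in the frame of rack between 0.026 and 0.034 m and horizontal distance between bottle_blue and mark_blue below 0.01 m and z of bottle_blue in the frame of rack between 0.026 and 0.034 m and horizontal distance between pin and notch below 0.014 m and z of pin in the frame of notch between -0.004 and 0.004 m and angle between pin's own z axis and vertical below 0.15 rad); the robot touches nothing.
It fails at once if a bystander (torch, float, tin, reel or pirk) is shifted by more than 25 mm or tipped (distance of any of torch, float_a, float_b, tin, reel, pirk from where it was at the start of the episode above 0.025 m or angle between any of torch, float_a, float_b, tin, reel, pirk's own z axis and vertical above 0.5 rad).
It fails at once if a bottle falls over (angle between any of bottle_red, bottle_yellow, bottle_blue's own z axis and vertical above 0.9 rad).
It also fails if it takes over 72 s, if anything falls off the work surface, if the arm or the gripper's body presses on something with over 40 N, if the wrist force passes 120 N, or if a joint passes its speed limit or range.

## Working session

There is one attempt and no reset: what is moved stays moved. The work goes in short steps, Python scripts to look and compute and a tool call to move; the robot and the scene stay as the last step left them, time stands still between calls to the robot, and variables do not carry over. Pictures are saved under pics/ and viewed, at most 10 in all, crops included, and the job is handed in when it is done.

Besides the shell and the picture viewer there is one more tool, called after "Call:" in YAML: its name, and indented under it one key for each argument. move_arm: Moves the arm, as the interface text tells. Its arguments: {"type":"object","properties":{"plan":{"type":"array"},"force":{"type":"number"}},"required":["plan"]}

View pics/scene0.png

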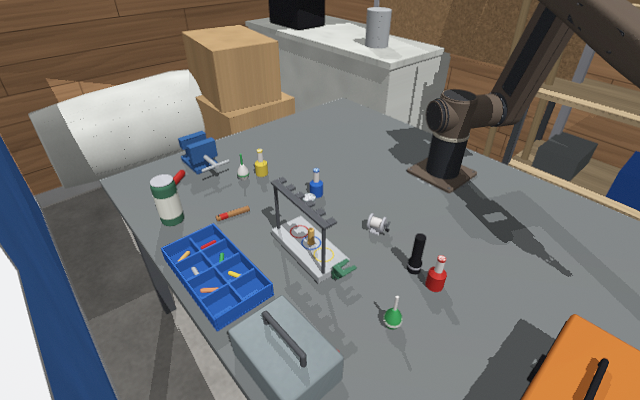

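View pics/side0.png

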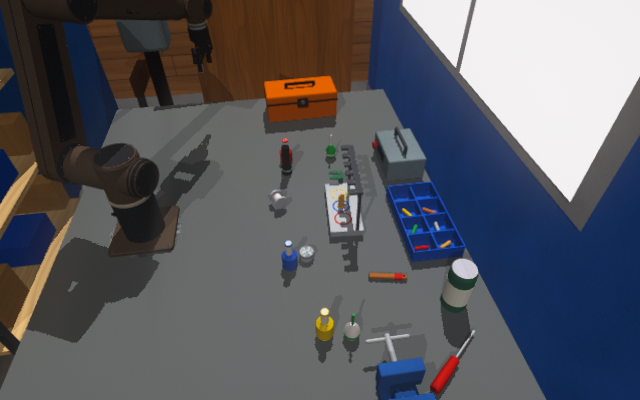

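Run:
```python
import cv2
a=cv2.imread("pics/scene0.png")[140:330,215:455]; b=cv2.imread("pics/side0.png")[125:345,260:420]
cv2.imwrite("pics/c1.png",cv2.resize(a,None,fx=3.3,fy=3.1,interpolation=cv2.INTER_CUBIC)[:600,:800])
cv2.imwrite("pics/c2.png",cv2.resize(b,None,fx=4,fy=2.7,interpolation=cv2.INTER_CUBIC)[:600,:800])
```

```text
(no output)
```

View pics/c1.png

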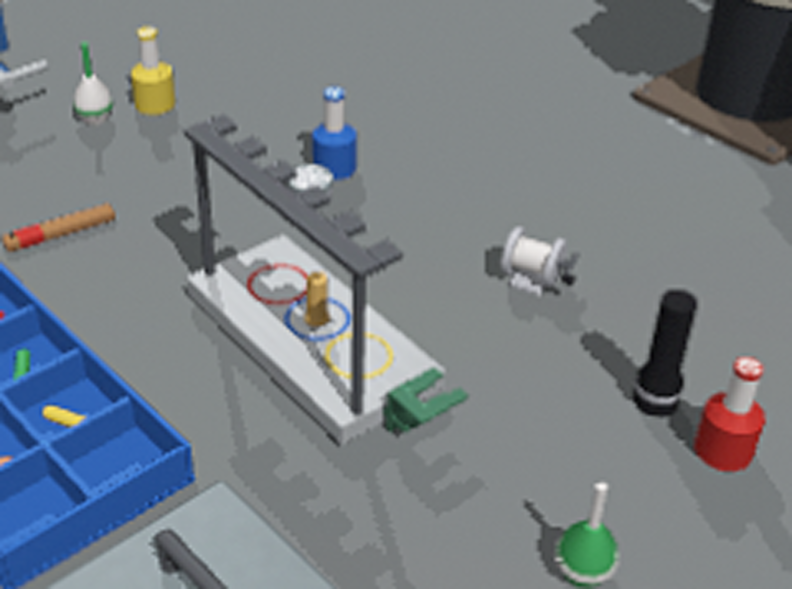

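View pics/c2.png

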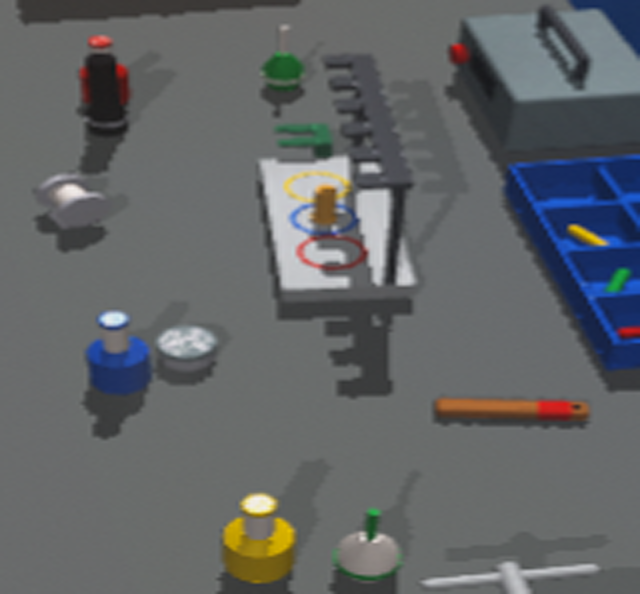

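```bash
cat > h.py <<'E'
import numpy as np, cv2
from plant import ctrl
def ray(n,px,pose=None):
    m=ctrl.camera_model(n); K=m['intrinsics']
    u=cv2.undistortPoints(np.array([[px]],float),K,m['distortion'])[0,0]
    T=m['cam_to_world'] if pose is None else pose@m['tool_from_camera']
    return T[:3,3],T[:3,:3]@np.array([u[0],-u[1],-1])
def onz(n,px,z,pose=None):
    c,d=ray(n,px,pose); return c+d*(z-c[2])/d[2]
E
python3 - <<'E'
from h import *
P={'Rring':(.03,(280,284),(332,251)),'Bring':(.03,(318,319),(324,219)),'Yring':(.03,(360,356),(317,186)),'pin':(.08,(318,277),(325,188)),
'yel':(.1,(148,33),(259,504)),'blue':(.1,(334,95),(113,319)),'red':(.1,(747,369),(100,42)),
'torch':(.12,(678,300),(103,60)),'flG':(.101,(600,488),(285,28)),'flW':(.101,(86,48),(373,512)),'tin':(.026,(311,177),(187,342)),'reel':(.03,(535,255),(70,200)),'pirk':(.012,(60,227),(512,408))}
for k,(z,a,b) in P.items():
    A=onz('scene',(215+a[0]/3.3,140+a[1]/3.1),z);B=onz('side',(260+b[0]/4,125+b[1]/2.7),z)
    print(k,A.round(4),B.round(4))
E
```

```text
Rring [ 0.6317 -0.067   0.03  ] [ 0.6355 -0.0682  0.03  ]
Bring [ 0.637  -0.0088  0.03  ] [ 0.6389 -0.0131  0.03  ]
Yring [0.6411 0.0494 0.03  ] [0.6438 0.0472 0.03  ]
pin [ 0.6362 -0.0091  0.08  ] [ 0.6388 -0.0109  0.08  ]
yel [ 0.5165 -0.4364  0.1   ] [ 0.519  -0.4412  0.1   ]
blue [ 0.4511 -0.2031  0.1   ] [ 0.4497 -0.2096  0.1   ]
red [0.4827 0.2989 0.1   ] [0.4809 0.2912 0.1   ]
torch [0.476  0.2279 0.12  ] [0.4792 0.2215 0.12  ]
flG [0.6551 0.3007 0.101 ] [0.6559 0.2971 0.101 ]
flW [ 0.5864 -0.449   0.101 ] [ 0.5859 -0.4598  0.101 ]
tin [ 0.4989 -0.1831  0.026 ] [ 0.5031 -0.1869  0.026 ]
reel [0.4297 0.0531 0.03  ] [0.4317 0.0527 0.03  ]
pirk [ 0.7249 -0.2899  0.012 ] [ 0.7247 -0.2994  0.012 ]
```

Call:
move_arm:
  plan:
    - {"z": -0.05}
    - {"z": -0.1}
    - {"y": 0.05, "z": -0.1}
    - {"y": 0.1, "z": -0.1}
    - {"y": 0.15, "z": -0.1}

```text
validation failed for argument at $.pl...
```

Call:
move_arm:
  plan:
    - {"y": 0.05}
    - {"y": 0.1}
    - {"y": 0.15}
    - {"y": 0.2}
    - {"y": 0.25}

```text
validation failed for argument at $.pl...
```

```bash
python3 -c "
from h import *
print(ctrl.get_state())"
```

```text
{'time': 0.1, 'qpos': array([ 1.12203017e+00,  2.87092481e-01,  1.57803599e+00, -2.32474090e-05,
        1.27859785e+00, -1.50009834e-01]), 'dq': array([-3.23275377e-04, -1.16344806e-03, -4.43010291e-03,  4.11079276e-04,
       -2.92170992e-03,  7.15504171e-05]), 'joint_efforts': array([-1.03186958e-04, -4.07295907e+01, -2.93699777e+01, -2.08996698e-04,
        3.42082079e-03,  1.37956079e-05]), 'eef_pos': array([0.19839599, 0.64456191, 0.23007231]), 'tcp_rot': array([ 1.48819840e-01,  9.88863750e-01, -1.02266226e-03, -3.04015421e-04]), 'contact_force': array([ 0.26508832, -0.56181096,  0.27180786]), 'wrist_torque': array([ 0.03506317, -0.0031249 , -0.00393932]), 'finger_force': 0.0, 'opening': 1.0050598402361703}
```

All keys seem to be required in each row.

Call:
move_arm:
  plan:
    - {"x": 0, "y": 0, "z": -0.05, "yaw": 0, "fingers": 0}
    - {"x": 0, "y": 0, "z": -0.1, "yaw": 0, "fingers": 0}
    - {"x": 0, "y": 0.05, "z": -0.1, "yaw": 0, "fingers": 0}
    - {"x": 0, "y": 0.1, "z": -0.1, "yaw": 0, "fingers": 0}
    - {"x": 0, "y": 0.15, "z": -0.1, "yaw": 0, "fingers": 0}

```text
time: 0.6
eef_pos: [0.2431, 0.7897, 0.3322]
tcp_rot: [0.149, 0.989, 0.001, 0.0]
contact_force: [1.2, -0.3, 0.7]
opening: 0.998
finger_force: 0.0
```

Call:
move_arm:
  plan:
    - {"x": 0, "y": 0.05, "z": 0, "yaw": 0, "fingers": 0}
    - {"x": 0, "y": 0.1, "z": 0, "yaw": 0, "fingers": 0}
    - {"x": 0, "y": 0.15, "z": 0, "yaw": 0, "fingers": 0}
    - {"x": 0, "y": 0.2, "z": 0, "yaw": 0, "fingers": 0}
    - {"x": 0, "y": 0.25, "z": 0, "yaw": 0, "fingers": 0}

```text
time: 1.1
eef_pos: [0.2851, 0.9253, 0.2931]
tcp_rot: [0.149, 0.989, 0.004, -0.001]
contact_force: [-0.0, -0.1, -3.6]
opening: 1.001
finger_force: 0.0
```

```bash
python3 -c "
from h import *
print(ctrl.get_state())"
```

```text
{'time': 1.1, 'qpos': array([ 1.16674851,  1.12028262,  0.2227996 ,  0.00319617,  1.7916591 ,
       -0.10441483]), 'dq': array([ 0.00157017,  0.06606273, -0.05609061,  0.00580788, -0.2232122 ,
        0.00603473]), 'joint_efforts': array([ 6.22648057e-01, -8.43825746e+01, -3.98148358e+01,  1.61048892e-02,
        2.79548205e-01,  1.73339689e-03]), 'eef_pos': array([0.28505912, 0.92531829, 0.29307606]), 'tcp_rot': array([ 1.48904165e-01,  9.88844471e-01,  3.70739939e-03, -6.46416183e-04]), 'contact_force': array([-0.0100085 , -0.07616787, -3.62296573]), 'wrist_torque': array([-0.00187604, -0.02784103, -0.03945922]), 'finger_force': 0.0, 'opening': 1.0014949871839685}
```

Call:
move_arm:
  plan:
    - {"x": 0, "y": 0.25, "z": 0, "yaw": 0, "fingers": 0}
    - {"x": 0, "y": 0.25, "z": 0, "yaw": 0, "fingers": 0}
    - {"x": 0, "y": 0.25, "z": 0, "yaw": 0, "fingers": 0}
    - {"x": 0, "y": 0.25, "z": 0, "yaw": 0, "fingers": 0}
    - {"x": 0, "y": 0.25, "z": 0, "yaw": 0, "fingers": 0}

```text
time: 1.6
eef_pos: [0.2913, 0.9456, 0.2713]
tcp_rot: [0.149, 0.988, 0.031, 0.005]
contact_force: [-0.4, -0.3, -0.2]
opening: 0.999
finger_force: 0.0
```

Call:
move_arm:
  plan:
    - {"x": 0, "y": 0, "z": -0.25, "yaw": 0, "fingers": 0}
    - {"x": 0, "y": 0, "z": -0.25, "yaw": 0, "fingers": 0}
    - {"x": 0, "y": 0, "z": -0.25, "yaw": 0, "fingers": 0}
    - {"x": 0, "y": 0, "z": -0.25, "yaw": 0, "fingers": 0}
    - {"x": 0, "y": 0, "z": -0.25, "yaw": 0, "fingers": 0}

```text
time: 2.1
eef_pos: [0.2699, 0.8765, 0.4672]
tcp_rot: [0.149, 0.988, 0.044, 0.007]
contact_force: [0.4, -0.0, 0.6]
opening: 0.996
finger_force: 0.0
```

```bash
python3 -c "
from h import *
s=ctrl.get_state();print(s['qpos'],s['eef_pos'],s['tcp_rot'])"
```

```text
[ 1.15926909  0.94128544  0.20999788  0.00998114  1.90222976 -0.1091306 ] [0.26987897 0.87647881 0.46716769] [0.14866576 0.98789612 0.04373667 0.00684553]
```

```bash
cat > k.py <<'E'
import numpy as np
from scipy.optimize import least_squares
D=[([.28709,1.57804,1.2786],(.6744,.23007)),([1.12028,.2228,1.79166],(.96823,.29308)),([.94129,.21,1.90223],(.91709,.46717))]
def fk(p,q):
    a,h,L1,L2,Lt=p; s=np.cumsum(q)
    return np.array([a+L1*np.sin(s[0])+L2*np.sin(s[1])+Lt*np.sin(s[2]),h+L1*np.cos(s[0])+L2*np.cos(s[1])+Lt*np.cos(s[2])])
def res(p): return np.concatenate([np.concatenate([fk(p,q)-np.array(v) for q,v in D]),[.01*p[0],1e-3*(p[4]-.25),1e-3*(p[1]-.3)]])
if __name__=='__main__':
    f=least_squares(res,[0,.3,.45,.45,.25]);p=f.x;print(p,f.fun)
    for th in (0,25,30,35,40,45):
      for z in (.1,.15,.3):
        R=[]
        for j2 in np.linspace(-.9,2.2,150):
          for j3 in np.linspace(.21,2.48,150):
            j5=np.pi-np.radians(th)-j2-j3
            if .24<j5<2.81:
              r=fk(p,[j2,j3,j5])
              if abs(r[1]-z)<.01:R.append(r[0])
        print(th,z,np.round([min(R),max(R)],3))
E
python3 k.py
```

```text
[-0.00794531  0.28839625  0.45377651  0.57994978  0.32499607] [ 4.61981421e-04  2.90509134e-04 -4.70393535e-04 -1.15846814e-03
  9.20712590e-06  8.67971377e-04 -7.94531396e-05  7.49960660e-05
 -1.16037520e-05]
0 0.1 [0.319 1.012]
0 0.15 [0.291 1.003]
0 0.3 [0.214 0.965]
25 0.1 [0.467 1.152]
25 0.15 [0.447 1.146]
25 0.3 [0.353 1.114]
30 0.1 [0.496 1.179]
30 0.15 [0.478 1.172]
30 0.3 [0.379 1.14 ]
35 0.1 [0.524 1.203]
35 0.15 [0.508 1.199]
35 0.3 [0.403 1.17 ]
40 0.1 [0.868 1.227]
40 0.15 [0.538 1.223]
40 0.3 [0.437 1.197]
45 0.1 [1.011 1.249]
45 0.15 [0.943 1.246]
45 0.3 [0.479 1.223]
```

```bash
cat >> h.py <<'E'
from scipy.spatial.transform import Rotation as Ro
def st():
    s=ctrl.get_state(); return s,Ro.from_quat(s['tcp_rot']).as_matrix(),s['eef_pos']
def delta(g,off=.019):
    """tool shift bringing the grasp point (off behind TCP) to world point g"""
    s,R,p=st(); return (R.T@(np.array(g)+R[:,2]*off-p)).round(4)
def rackp(x,y,z):
    t=-.075;return np.array([.6375+x*np.cos(t)-y*np.sin(t),-.0105+x*np.sin(t)+y*np.cos(t),z])
E
python3 -c "
from h import *
s,R,p=st();print(R.round(3),delta((.4505,-.206,.30)),delta((.4505,-.206,.08)))"
```

```text
[[-0.956  0.293  0.027]
 [ 0.294  0.952  0.084]
 [-0.001  0.088 -0.996]] [-0.4911 -0.9923  0.099 ] [-0.491  -1.0118  0.3181]
```

Call:
move_arm:
  plan:
    - {"x": -0.1, "y": -0.2, "z": 0.02, "yaw": 0, "fingers": 0}
    - {"x": -0.1, "y": -0.2, "z": 0.02, "yaw": 0, "fingers": 0}
    - {"x": -0.1, "y": -0.2, "z": 0.02, "yaw": 0, "fingers": 0}
    - {"x": -0.1, "y": -0.2, "z": 0.02, "yaw": 0, "fingers": 0}
    - {"x": -0.1, "y": -0.2, "z": 0.02, "yaw": 0, "fingers": 0}

```text
time: 2.6
eef_pos: [0.3058, 0.6694, 0.4281]
tcp_rot: [0.149, 0.988, 0.042, 0.007]
contact_force: [0.1, -0.7, 0.6]
opening: 1.001
finger_force: 0.0
```

Call:
move_arm:
  plan:
    - {"x": -0.1, "y": -0.2, "z": 0.02, "yaw": 0, "fingers": 0}
    - {"x": -0.1, "y": -0.2, "z": 0.02, "yaw": 0, "fingers": 0}
    - {"x": -0.1, "y": -0.2, "z": 0.02, "yaw": 0, "fingers": 0}
    - {"x": -0.1, "y": -0.2, "z": 0.02, "yaw": 0, "fingers": 0}
    - {"x": -0.1, "y": -0.2, "z": 0.02, "yaw": 0, "fingers": 0}

```text
time: 3.1
eef_pos: [0.3436, 0.4502, 0.3912]
tcp_rot: [0.15, 0.988, 0.042, 0.007]
contact_force: [0.9, 0.2, 0.2]
opening: 0.998
finger_force: 0.0
```

Call:
move_arm:
  plan:
    - {"x": -0.1, "y": -0.2, "z": 0.02, "yaw": 0, "fingers": 0}
    - {"x": -0.1, "y": -0.2, "z": 0.02, "yaw": 0, "fingers": 0}
    - {"x": -0.1, "y": -0.2, "z": 0.02, "yaw": 0, "fingers": 0}
    - {"x": -0.1, "y": -0.2, "z": 0.02, "yaw": 0, "fingers": 0}
    - {"x": -0.1, "y": -0.2, "z": 0.02, "yaw": 0, "fingers": 0}

```text
time: 3.6
eef_pos: [0.3809, 0.2321, 0.3543]
tcp_rot: [0.15, 0.988, 0.041, 0.007]
contact_force: [0.0, 0.5, 0.2]
opening: 0.998
finger_force: 0.0
```

Call:
move_arm:
  plan:
    - {"x": -0.1, "y": -0.2, "z": 0.02, "yaw": 0, "fingers": 0}
    - {"x": -0.1, "y": -0.2, "z": 0.02, "yaw": 0, "fingers": 0}
    - {"x": -0.1, "y": -0.2, "z": 0.02, "yaw": 0, "fingers": 0}
    - {"x": -0.1, "y": -0.2, "z": 0.02, "yaw": 0, "fingers": 0}
    - {"x": -0.1, "y": -0.2, "z": 0.02, "yaw": 0, "fingers": 0}

```text
time: 4.1
eef_pos: [0.4183, 0.0135, 0.3176]
tcp_rot: [0.15, 0.988, 0.041, 0.007]
contact_force: [0.5, 0.3, 0.1]
opening: 0.999
finger_force: 0.0
```

```bash
python3 -c "
from h import *
s,R,p=st();print(s['time'],p,R.round(3),delta((.4505,-.206,.30)),delta((.4505,-.206,.08)))"
```

```text
4.1 [0.41827449 0.01345181 0.31761465] [[-0.955  0.297  0.026]
 [ 0.298  0.951  0.079]
 [-0.001  0.083 -0.997]] [-0.0961 -0.2007  0.0201] [-0.0958 -0.219   0.2393]
```

Call:
move_arm:
  plan:
    - {"x": -0.096, "y": -0.201, "z": 0.02, "yaw": 0, "fingers": 0}
    - {"x": -0.096, "y": -0.201, "z": 0.02, "yaw": 0, "fingers": 0}
    - {"x": -0.096, "y": -0.201, "z": 0.02, "yaw": 0, "fingers": 0}
    - {"x": -0.096, "y": -0.201, "z": 0.02, "yaw": 0, "fingers": 0}
    - {"x": -0.096, "y": -0.201, "z": 0.02, "yaw": 0, "fingers": 0}

```text
time: 4.6
eef_pos: [0.4514, -0.2051, 0.2805]
tcp_rot: [0.15, 0.988, 0.041, 0.006]
contact_force: [-0.1, 0.1, 0.7]
opening: 1.0
finger_force: 0.0
```

Call:
move_arm:
  plan:
    - {"x": 0, "y": -0.018, "z": 0.1, "yaw": 0, "fingers": 0}
    - {"x": 0, "y": -0.018, "z": 0.1, "yaw": 0, "fingers": 0.0}
    - {"x": 0, "y": -0.018, "z": 0.1, "yaw": 0, "fingers": 0}

```text
time: 4.9
eef_pos: [0.4447, -0.2083, 0.1729]
tcp_rot: [0.15, 0.988, 0.045, 0.0]
contact_force: [-1.1, 1.2, -0.4]
opening: 1.004
finger_force: 0.0
```

```bash
python3 -c "
from h import *
s,R,p=st();print(s['time'],p,delta((.4505,-.206,.08)))
cv2.imwrite('pics/w1.png',cv2.cvtColor(ctrl.read_camera('wrist'),cv2.COLOR_RGB2BGR))"
```

```text
4.9 [ 0.44469206 -0.20826086  0.17290919] [-0.0061 -0.0044  0.1118]
```

View pics/w1.png

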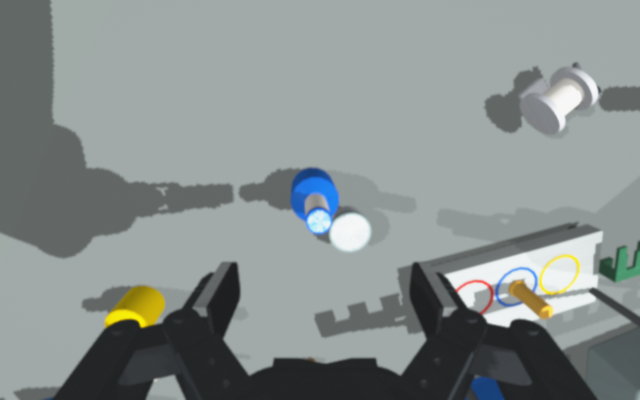

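```bash
python3 -c "
from h import *
s,R,p=st();T=np.eye(4);T[:3,:3]=R;T[:3,3]=p
for px,z in [((318,220),.1),((350,228),.026),((470,297),.03),((516,286),.03),((560,273),.03)]:print(onz('wrist',px,z,T))"
```

```text
[ 0.45107468 -0.2100188   0.1       ]
[ 0.5005041  -0.18475068  0.026     ]
[ 0.63594835 -0.06973821  0.03      ]
[ 0.64299253 -0.00989557  0.03      ]
[0.64688616 0.04994748 0.03      ]
```

Call:
move_arm:
  plan:
    - {"x": -0.007, "y": -0.006, "z": 0.04, "yaw": 0, "fingers": 0}
    - {"x": -0.007, "y": -0.006, "z": 0.08, "yaw": 0, "fingers": 0}
    - {"x": -0.007, "y": -0.006, "z": 0.112, "yaw": 0, "fingers": 0}
    - {"x": -0.007, "y": -0.006, "z": 0.112, "yaw": 0, "fingers": 0}
    - {"x": -0.007, "y": -0.006, "z": 0.112, "yaw": 0, "fingers": 0}

```text
time: 5.45
eef_pos: [0.4583, -0.2104, 0.0704]
tcp_rot: [0.148, 0.988, 0.041, 0.008]
contact_force: [0.9, 0.2, 1.5]
opening: 0.996
finger_force: 0.0
```

```bash
python3 -c "
from h import *
s,R,p=st();print(s['time'],p,s['qpos'],R.round(3),delta((.4508,-.2078,.08)))"
```

```text
5.45 [ 0.45826855 -0.21037869  0.07043365] [-0.67151892  0.11714538  2.1003064   0.09621912  0.95296448 -2.00119417] [[-0.956  0.292  0.028]
 [ 0.294  0.953  0.078]
 [-0.004  0.083 -0.997]] [0.0079 0.0011 0.0095]
```

Call:
move_arm:
  plan:
    - {"x": 0.007, "y": 0.001, "z": 0.007, "yaw": 0, "fingers": 0.3}
    - {"x": 0.007, "y": 0.001, "z": 0.007, "yaw": 0, "fingers": 1}
    - {"x": 0.007, "y": 0.001, "z": 0.007, "yaw": 0, "fingers": 1}
    - {"x": 0.007, "y": 0.001, "z": 0.007, "yaw": 0, "fingers": 1}
    - {"x": 0.007, "y": 0.001, "z": 0.007, "yaw": 0, "fingers": 1}
  force: 30

```text
time: 5.95
eef_pos: [0.451, -0.2076, 0.0622]
tcp_rot: [0.148, 0.988, 0.039, 0.008]
contact_force: [-0.6, -1.7, 3.1]
opening: 0.225
finger_force: 29.1
```

Call:
move_arm:
  plan:
    - {"x": 0.007, "y": 0.001, "z": 0, "yaw": 0, "fingers": 1}
    - {"x": 0, "y": 0, "z": 0, "yaw": 0, "fingers": 1}
    - {"x": 0, "y": 0, "z": 0, "yaw": 0, "fingers": 1}
  force: 40

```text
time: 6.25
eef_pos: [0.4506, -0.2062, 0.0622]
tcp_rot: [0.149, 0.988, 0.041, 0.006]
contact_force: [-2.1, 0.9, 9.3]
opening: 0.226
finger_force: 39.8
```

```bash
python3 -c "
from h import *
s,R,p=st();print(s['time'],p,s['opening'],s['finger_force'],R.round(3),delta((.59,-.22,.083)))"
```

```text
6.25 [ 0.45057333 -0.20624806  0.06223901] 0.22642863324455367 39.833654165267944 [[-0.956  0.293  0.025]
 [ 0.294  0.952  0.08 ]
 [-0.     0.084 -0.996]] [-0.1373  0.0295  0.0007]
```

Call:
move_arm:
  plan:
    - {"x": 0, "y": 0, "z": -0.045, "yaw": 0, "fingers": 1}
    - {"x": -0.045, "y": 0.01, "z": -0.045, "yaw": 0, "fingers": 1}
    - {"x": -0.09, "y": 0.02, "z": -0.045, "yaw": 0, "fingers": 1}
    - {"x": -0.137, "y": 0.0295, "z": -0.045, "yaw": 0, "fingers": 1}
    - {"x": -0.137, "y": 0.0295, "z": -0.045, "yaw": 0, "fingers": 1}

```text
time: 6.75
eef_pos: [0.592, -0.2215, 0.1066]
tcp_rot: [0.148, 0.988, 0.042, 0.007]
contact_force: [-1.0, 0.5, -1.0]
opening: 0.221
finger_force: 39.6
```

Call:
move_arm:
  plan:
    - {"x": 0, "y": 0, "z": 0.02, "yaw": 0, "fingers": 1}
    - {"x": 0, "y": 0, "z": 0.038, "yaw": 0, "fingers": 1}
    - {"x": 0, "y": 0, "z": 0.038, "yaw": 0, "fingers": 1}

```text
time: 7.05
eef_pos: [0.5859, -0.2162, 0.0656]
tcp_rot: [0.149, 0.988, 0.044, 0.002]
contact_force: [-0.5, 0.2, -1.5]
opening: 0.222
finger_force: 39.6
```

```bash
python3 -c "
from h import *
s,R,p=st();print(s['time'],p,s['contact_force'],s['opening'],R.round(3),delta((.59,-.22,.081)))"
```

```text
7.05 [ 0.58586942 -0.21621374  0.06559132] [-0.47247613  0.24960537 -1.52348013] 0.22232733657072729 [[-0.956  0.294  0.016]
 [ 0.294  0.952  0.086]
 [ 0.01   0.087 -0.996]] [-0.0049 -0.0011  0.0034]
```

Call:
move_arm:
  plan:
    - {"x": 0, "y": 0, "z": 0.003, "yaw": 0, "fingers": 1}
    - {"x": 0, "y": 0, "z": 0.003, "yaw": 0, "fingers": 1}
    - {"x": 0, "y": 0, "z": 0.003, "yaw": 0, "fingers": 0}
    - {"x": 0, "y": 0, "z": 0.003, "yaw": 0, "fingers": 0}
    - {"x": 0, "y": 0, "z": 0.003, "yaw": 0, "fingers": 0}

```text
time: 7.55
eef_pos: [0.5902, -0.2188, 0.0683]
tcp_rot: [0.149, 0.988, 0.041, 0.007]
contact_force: [0.2, -0.2, -0.4]
opening: 0.727
finger_force: 0.0
```

Call:
move_arm:
  plan:
    - {"x": 0, "y": 0, "z": -0.05, "yaw": 0, "fingers": 0}
    - {"x": 0, "y": 0, "z": -0.1, "yaw": 0, "fingers": 0}
    - {"x": 0, "y": 0, "z": -0.15, "yaw": 0, "fingers": 0}
    - {"x": 0, "y": 0, "z": -0.2, "yaw": 0, "fingers": 0}
    - {"x": 0, "y": 0, "z": -0.25, "yaw": 0, "fingers": 0}

```text
time: 8.05
eef_pos: [0.5831, -0.2384, 0.319]
tcp_rot: [0.149, 0.988, 0.041, 0.007]
contact_force: [0.5, -0.5, -0.2]
opening: 1.002
finger_force: 0.0
```

```bash
python3 -c "
from h import *
s,R,p=st();print(s['time'],p,s['qpos'],R.round(3))
u=np.array([np.cos(-.2),np.sin(-.2),0]);print((R.T@u).round(3),(R.T@[0,0,1]).round(3))"
```

```text
8.05 [ 0.58311724 -0.23837586  0.31902114] [-0.58132487  0.14003986  1.59069856  0.0814366   1.43350293 -1.86538312] [[-0.956  0.293  0.026]
 [ 0.294  0.952  0.079]
 [-0.001  0.084 -0.997]]
[-0.995  0.098  0.009] [-0.001  0.084 -0.997]
```

Call:
move_arm:
  plan:
    - {"x": -0.029, "y": 0.115, "z": -0.157, "yaw": 0, "fingers": 0}
    - {"x": -0.029, "y": 0.115, "z": -0.157, "yaw": 0, "fingers": 0}
    - {"x": -0.029, "y": 0.115, "z": -0.157, "yaw": 0, "fingers": 0}
    - {"x": -0.029, "y": 0.115, "z": -0.157, "yaw": 0, "fingers": 0}

```text
time: 8.45
eef_pos: [0.6411, -0.1489, 0.4854]
tcp_rot: [0.149, 0.988, 0.041, 0.007]
contact_force: [1.2, -0.4, -0.1]
opening: 0.995
finger_force: 0.0
```

Call:
move_arm:
  plan:
    - {"x": -0.029, "y": 0.115, "z": -0.157, "yaw": 0, "fingers": 0}
    - {"x": -0.029, "y": 0.115, "z": -0.157, "yaw": 0, "fingers": 0}
    - {"x": -0.029, "y": 0.115, "z": -0.157, "yaw": 0, "fingers": 0}
    - {"x": -0.029, "y": 0.115, "z": -0.157, "yaw": 0, "fingers": 0}

```text
time: 8.85
eef_pos: [0.698, -0.0602, 0.6515]
tcp_rot: [0.149, 0.988, 0.041, 0.007]
contact_force: [0.9, -0.9, 0.9]
opening: 1.001
finger_force: 0.0
```

Call:
move_arm:
  plan:
    - {"x": -0.177, "y": 0.027, "z": -0.175, "yaw": 0, "fingers": 0}
    - {"x": -0.177, "y": 0.027, "z": -0.175, "yaw": 0, "fingers": 0}
    - {"x": -0.177, "y": 0.027, "z": -0.175, "yaw": 0, "fingers": 0}
    - {"x": -0.177, "y": 0.027, "z": -0.175, "yaw": 0, "fingers": 0}
    - {"x": -0.177, "y": 0.027, "z": -0.175, "yaw": 0, "fingers": 0}

```text
time: 9.35
eef_pos: [0.7373, -0.0794, 0.6932]
tcp_rot: [0.149, 0.988, 0.043, 0.019]
contact_force: [-0.8, -0.0, 0.9]
opening: 1.0
finger_force: 0.0
```

Call:
move_arm:
  plan:
    - {"x": -0.177, "y": 0.027, "z": -0.175, "yaw": 0, "fingers": 0}
    - {"x": -0.177, "y": 0.027, "z": -0.175, "yaw": 0, "fingers": 0}
    - {"x": -0.177, "y": 0.027, "z": -0.175, "yaw": 0, "fingers": 0}
    - {"x": -0.177, "y": 0.027, "z": -0.175, "yaw": 0, "fingers": 0}
    - {"x": -0.177, "y": 0.027, "z": -0.175, "yaw": 0, "fingers": 0}

```text
time: 9.85
eef_pos: [0.7354, -0.0895, 0.7002]
tcp_rot: [0.15, 0.987, 0.044, 0.031]
contact_force: [0.2, -0.1, -0.2]
opening: 1.003
finger_force: 0.0
```

```bash
python3 -c "
from h import *
s,R,p=st();print(s['time'],p,s['qpos'],R.round(3))
u=np.array([np.cos(-.2),np.sin(-.2),0]);print((R.T@u).round(3),(R.T@[0,0,1]).round(3))"
```

```text
9.85 [ 0.73537589 -0.08946831  0.70020987] [-0.28993236  0.65323675  0.2110347   0.11955603  2.22470546 -1.48458148] [[-0.953  0.293  0.074]
 [ 0.298  0.951  0.077]
 [-0.048  0.095 -0.994]]
[-0.994  0.098  0.057] [-0.048  0.095 -0.994]
```

Call:
move_arm:
  plan:
    - {"x": -0.15, "y": 0.004, "z": 0.01, "yaw": 0, "fingers": 0}
    - {"x": -0.15, "y": 0.004, "z": 0.01, "yaw": 0, "fingers": 0}
    - {"x": -0.15, "y": 0.004, "z": 0.01, "yaw": 0, "fingers": 0}
    - {"x": -0.15, "y": 0.004, "z": 0.01, "yaw": 0, "fingers": 0}
    - {"x": -0.15, "y": 0.004, "z": 0.01, "yaw": 0, "fingers": 0}

```text
time: 10.35
eef_pos: [0.7983, -0.1146, 0.6334]
tcp_rot: [0.15, 0.987, 0.044, 0.043]
contact_force: [-0.2, 0.2, 1.4]
opening: 1.001
finger_force: 0.0
```

Call:
move_arm:
  plan:
    - {"x": -0.2, "y": 0.02, "z": -0.15, "yaw": 0, "fingers": 0}
    - {"x": -0.2, "y": 0.02, "z": -0.15, "yaw": 0, "fingers": 0}
    - {"x": -0.2, "y": 0.02, "z": -0.15, "yaw": 0, "fingers": 0}
    - {"x": -0.2, "y": 0.02, "z": -0.15, "yaw": 0, "fingers": 0}
    - {"x": -0.2, "y": 0.02, "z": -0.15, "yaw": 0, "fingers": 0}

```text
time: 10.85
eef_pos: [0.7967, -0.1269, 0.6426]
tcp_rot: [0.151, 0.986, 0.044, 0.058]
contact_force: [0.2, -0.5, 0.3]
opening: 0.999
finger_force: 0.0
```

Call:
move_arm:
  plan:
    - {"x": -0.2, "y": 0.02, "z": -0.14, "yaw": 0, "fingers": 0}
    - {"x": -0.2, "y": 0.02, "z": -0.14, "yaw": 0, "fingers": 0}
    - {"x": -0.2, "y": 0.02, "z": -0.14, "yaw": 0, "fingers": 0}
    - {"x": -0.2, "y": 0.02, "z": -0.14, "yaw": 0, "fingers": 0}
    - {"x": -0.2, "y": 0.02, "z": -0.14, "yaw": 0, "fingers": 0}

```text
time: 11.35
eef_pos: [0.7982, -0.1379, 0.6465]
tcp_rot: [0.151, 0.985, 0.045, 0.071]
contact_force: [-1.2, 0.4, -0.3]
opening: 0.999
finger_force: 0.0
```

Call:
move_arm:
  plan:
    - {"x": -0.2, "y": 0.02, "z": -0.13, "yaw": 0, "fingers": 0}
    - {"x": -0.2, "y": 0.02, "z": -0.13, "yaw": 0, "fingers": 0}
    - {"x": -0.2, "y": 0.02, "z": -0.13, "yaw": 0, "fingers": 0}
    - {"x": -0.2, "y": 0.02, "z": -0.13, "yaw": 0, "fingers": 0}
    - {"x": -0.2, "y": 0.02, "z": -0.13, "yaw": 0, "fingers": 0}

```text
time: 11.85
eef_pos: [0.8007, -0.1475, 0.6504]
tcp_rot: [0.152, 0.984, 0.045, 0.085]
contact_force: [-0.5, 0.7, -0.3]
opening: 1.001
finger_force: 0.0
```

```bash
python3 -c "
from h import *
s,R,p=st();print(s['time'],p,s['qpos'],R.round(3))
j=s['qpos'][0];u=np.array([np.cos(j),np.sin(j),0]);print((R.T@u).round(3),(R.T@[0,0,1]).round(3))"
```

```text
11.85 [ 0.80069834 -0.14752169  0.6504483 ] [-0.34352913  0.72445863  0.21108402  0.1356599   2.05231141 -1.53651524] [[-0.94   0.291  0.18 ]
 [ 0.306  0.95   0.063]
 [-0.153  0.114 -0.982]]
[-0.988 -0.046  0.148] [-0.153  0.114 -0.982]
```

Call:
move_arm:
  plan:
    - {"x": -0.148, "y": -0.007, "z": 0.022, "yaw": 0, "fingers": 0}
    - {"x": -0.148, "y": -0.007, "z": 0.022, "yaw": 0, "fingers": 0}
    - {"x": -0.148, "y": -0.007, "z": 0.022, "yaw": 0, "fingers": 0}
    - {"x": -0.148, "y": -0.007, "z": 0.022, "yaw": 0, "fingers": 0}
    - {"x": -0.148, "y": -0.007, "z": 0.022, "yaw": 0, "fingers": 0}

```text
time: 12.35
eef_pos: [0.8521, -0.1757, 0.5882]
tcp_rot: [0.152, 0.982, 0.045, 0.098]
contact_force: [0.1, 0.4, 0.6]
opening: 0.997
finger_force: 0.0
```

Call:
move_arm:
  plan:
    - {"x": -0.233, "y": 0.004, "z": -0.09, "yaw": 0, "fingers": 0}
    - {"x": -0.233, "y": 0.004, "z": -0.09, "yaw": 0, "fingers": 0}
    - {"x": -0.233, "y": 0.004, "z": -0.09, "yaw": 0, "fingers": 0}
    - {"x": -0.233, "y": 0.004, "z": -0.09, "yaw": 0, "fingers": 0}
    - {"x": -0.233, "y": 0.004, "z": -0.09, "yaw": 0, "fingers": 0}

```text
time: 12.85
eef_pos: [0.8598, -0.1929, 0.5848]
tcp_rot: [0.152, 0.981, 0.044, 0.114]
contact_force: [-0.4, 0.4, 0.0]
opening: 1.0
finger_force: 0.0
```

Call:
move_arm:
  plan:
    - {"x": -0.233, "y": 0.004, "z": -0.08, "yaw": 0, "fingers": 0}
    - {"x": -0.233, "y": 0.004, "z": -0.08, "yaw": 0, "fingers": 0}
    - {"x": -0.233, "y": 0.004, "z": -0.08, "yaw": 0, "fingers": 0}
    - {"x": -0.233, "y": 0.004, "z": -0.08, "yaw": 0, "fingers": 0}
    - {"x": -0.233, "y": 0.004, "z": -0.08, "yaw": 0, "fingers": 0}

```text
time: 13.35
eef_pos: [0.8691, -0.2083, 0.578]
tcp_rot: [0.153, 0.979, 0.043, 0.129]
contact_force: [-1.2, -0.5, -0.0]
opening: 0.999
finger_force: 0.0
```

Call:
move_arm:
  plan:
    - {"x": -0.24, "y": 0.004, "z": -0.07, "yaw": 0, "fingers": 0}
    - {"x": -0.24, "y": 0.004, "z": -0.07, "yaw": 0, "fingers": 0}
    - {"x": -0.24, "y": 0.004, "z": -0.07, "yaw": 0, "fingers": 0}
    - {"x": -0.24, "y": 0.004, "z": -0.07, "yaw": 0, "fingers": 0}
    - {"x": -0.24, "y": 0.004, "z": -0.07, "yaw": 0, "fingers": 0}

```text
time: 13.85
eef_pos: [0.8791, -0.2219, 0.5713]
tcp_rot: [0.153, 0.977, 0.042, 0.144]
contact_force: [-0.9, 0.0, 0.1]
opening: 0.996
finger_force: 0.0
```

Call:
move_arm:
  plan:
    - {"x": -0.24, "y": 0.004, "z": -0.06, "yaw": 0, "fingers": 0}
    - {"x": -0.24, "y": 0.004, "z": -0.06, "yaw": 0, "fingers": 0}
    - {"x": -0.24, "y": 0.004, "z": -0.06, "yaw": 0, "fingers": 0}
    - {"x": -0.24, "y": 0.004, "z": -0.06, "yaw": 0, "fingers": 0}
    - {"x": -0.24, "y": 0.004, "z": -0.06, "yaw": 0, "fingers": 0}

```text
time: 14.35
eef_pos: [0.8893, -0.2341, 0.565]
tcp_rot: [0.154, 0.974, 0.041, 0.159]
contact_force: [-0.2, -0.5, 0.2]
opening: 1.001
finger_force: 0.0
```

```bash
python3 -c "
from h import *
s,R,p=st();print(s['time'],p,s['qpos'],R.round(3))
j=s['qpos'][0];u=np.array([np.cos(j),np.sin(j),0]);print((R.T@u).round(3),(R.T@[0,0,1]).round(3))"
```

```text
14.35 [ 0.88930902 -0.23409117  0.56500158] [-0.41036111  0.84187564  0.21118311  0.16205593  1.79410297 -1.60843688] [[-0.902  0.287  0.323]
 [ 0.313  0.949  0.031]
 [-0.298  0.129 -0.946]]
[-0.952 -0.116  0.284] [-0.298  0.129 -0.946]
```

Call:
move_arm:
  plan:
    - {"x": -0.247, "y": -0.012, "z": -0.035, "yaw": 0, "fingers": 0}
    - {"x": -0.247, "y": -0.012, "z": -0.035, "yaw": 0, "fingers": 0}
    - {"x": -0.247, "y": -0.012, "z": -0.035, "yaw": 0, "fingers": 0}
    - {"x": -0.247, "y": -0.012, "z": -0.035, "yaw": 0, "fingers": 0}
    - {"x": -0.247, "y": -0.012, "z": -0.035, "yaw": 0, "fingers": 0}

```text
time: 14.85
eef_pos: [0.9028, -0.255, 0.5493]
tcp_rot: [0.154, 0.972, 0.04, 0.174]
contact_force: [-0.5, -0.2, -0.7]
opening: 1.0
finger_force: 0.0
```

Call:
move_arm:
  plan:
    - {"x": -0.247, "y": -0.012, "z": -0.03, "yaw": 0, "fingers": 0}
    - {"x": -0.247, "y": -0.012, "z": -0.03, "yaw": 0, "fingers": 0}
    - {"x": -0.247, "y": -0.012, "z": -0.03, "yaw": 0, "fingers": 0}
    - {"x": -0.247, "y": -0.012, "z": -0.03, "yaw": 0, "fingers": 0}
    - {"x": -0.247, "y": -0.012, "z": -0.03, "yaw": 0, "fingers": 0}

```text
time: 15.35
eef_pos: [0.914, -0.2728, 0.5382]
tcp_rot: [0.155, 0.969, 0.038, 0.19]
contact_force: [0.6, -0.0, -0.3]
opening: 1.003
finger_force: 0.0
```

Call:
move_arm:
  plan:
    - {"x": -0.247, "y": -0.012, "z": -0.02, "yaw": 0, "fingers": 0}
    - {"x": -0.247, "y": -0.012, "z": -0.02, "yaw": 0, "fingers": 0}
    - {"x": -0.247, "y": -0.012, "z": -0.02, "yaw": 0, "fingers": 0}
    - {"x": -0.247, "y": -0.012, "z": -0.02, "yaw": 0, "fingers": 0}
    - {"x": -0.247, "y": -0.012, "z": -0.02, "yaw": 0, "fingers": 0}

```text
time: 15.85
eef_pos: [0.925, -0.2885, 0.5277]
tcp_rot: [0.155, 0.966, 0.036, 0.206]
contact_force: [-0.2, -0.0, 0.7]
opening: 0.999
finger_force: 0.0
```

Call:
move_arm:
  plan:
    - {"x": -0.248, "y": -0.012, "z": -0.01, "yaw": 0, "fingers": 0}
    - {"x": -0.248, "y": -0.012, "z": -0.01, "yaw": 0, "fingers": 0}
    - {"x": -0.248, "y": -0.012, "z": -0.01, "yaw": 0, "fingers": 0}
    - {"x": -0.248, "y": -0.012, "z": -0.01, "yaw": 0, "fingers": 0}
    - {"x": -0.248, "y": -0.012, "z": -0.01, "yaw": 0, "fingers": 0}

```text
time: 16.35
eef_pos: [0.9358, -0.3023, 0.518]
tcp_rot: [0.156, 0.962, 0.033, 0.221]
contact_force: [-0.4, 0.9, -0.5]
opening: 0.997
finger_force: 0.0
```

Call:
move_arm:
  plan:
    - {"x": -0.248, "y": -0.012, "z": 0, "yaw": 0, "fingers": 0}
    - {"x": -0.248, "y": -0.012, "z": 0, "yaw": 0, "fingers": 0}
    - {"x": -0.248, "y": -0.012, "z": 0, "yaw": 0, "fingers": 0}
    - {"x": -0.248, "y": -0.012, "z": 0, "yaw": 0, "fingers": 0}
    - {"x": -0.248, "y": -0.012, "z": 0, "yaw": 0, "fingers": 0}

```text
time: 16.85
eef_pos: [0.9465, -0.3145, 0.5091]
tcp_rot: [0.156, 0.958, 0.031, 0.237]
contact_force: [-0.0, 0.3, -0.2]
opening: 1.001
finger_force: 0.0
```

Call:
move_arm:
  plan:
    - {"x": -0.248, "y": -0.012, "z": 0.01, "yaw": 0, "fingers": 0}
    - {"x": -0.248, "y": -0.012, "z": 0.01, "yaw": 0, "fingers": 0}
    - {"x": -0.248, "y": -0.012, "z": 0.01, "yaw": 0, "fingers": 0}
    - {"x": -0.248, "y": -0.012, "z": 0.01, "yaw": 0, "fingers": 0}
    - {"x": -0.248, "y": -0.012, "z": 0.01, "yaw": 0, "fingers": 0}

```text
time: 17.35
eef_pos: [0.957, -0.3253, 0.501]
tcp_rot: [0.157, 0.954, 0.028, 0.252]
contact_force: [0.0, 0.0, -0.1]
opening: 1.0
finger_force: 0.0
```

```bash
python3 -c "
from h import *
s,R,p=st();print(s['time'],p,s['qpos'],R.round(3))
j=s['qpos'][0];u=np.array([np.cos(j),np.sin(j),0]);print((R.T@u).round(3),(R.T@[0,0,1]).round(3))"
```

```text
17.35 [ 0.95700541 -0.32526165  0.5009583 ] [-0.47830787  0.93770516  0.2110992   0.20559919  1.51965028 -1.68427274] [[-0.823  0.285  0.491]
 [ 0.314  0.949 -0.025]
 [-0.473  0.134 -0.871]]
[-0.875 -0.184  0.447] [-0.473  0.134 -0.871]
```

Call:
move_arm:
  plan:
    - {"x": -0.248, "y": -0.012, "z": 0.015, "yaw": 0, "fingers": 0}
    - {"x": -0.248, "y": -0.012, "z": 0.015, "yaw": 0, "fingers": 0}
    - {"x": -0.248, "y": -0.012, "z": 0.015, "yaw": 0, "fingers": 0}
    - {"x": -0.248, "y": -0.012, "z": 0.015, "yaw": 0, "fingers": 0}
    - {"x": -0.248, "y": -0.012, "z": 0.015, "yaw": 0, "fingers": 0}

```text
time: 17.85
eef_pos: [0.9659, -0.3347, 0.4962]
tcp_rot: [0.157, 0.95, 0.026, 0.268]
contact_force: [-0.2, -0.1, 0.2]
opening: 0.996
finger_force: 0.0
```

Call:
move_arm:
  plan:
    - {"x": 0.1, "y": 0.03, "z": -0.04, "yaw": -0.14, "fingers": 0}
    - {"x": 0.1, "y": 0.03, "z": -0.04, "yaw": -0.28, "fingers": 0}
    - {"x": 0.1, "y": 0.03, "z": -0.04, "yaw": -0.28, "fingers": 0}
    - {"x": 0.1, "y": 0.03, "z": -0.04, "yaw": -0.28, "fingers": 0}

```text
time: 18.25
eef_pos: [0.8685, -0.2694, 0.478]
tcp_rot: [0.022, 0.964, -0.009, 0.263]
contact_force: [-0.3, -0.8, -0.7]
opening: 1.003
finger_force: 0.0
```

```bash
python3 -c "
from h import *
s,R,p=st();print(s['time'],p,s['qpos'],R.round(3))
print(rackp(0,0,.06),delta(rackp(-.09,0,.20)),delta(rackp(0,0,.06)))"
```

```text
18.25 [ 0.86851655 -0.26938746  0.47804158] [-0.4682017   0.49634381  0.92856313  0.21743071  1.22796456 -2.01540452] [[-0.86   0.047  0.508]
 [ 0.038  0.999 -0.029]
 [-0.509 -0.006 -0.861]]
[ 0.6375 -0.0105  0.06  ] [0.4273 0.2518 0.0878] [0.4211 0.2501 0.2541]
```

Call:
move_arm:
  plan:
    - {"x": 0.21, "y": 0.126, "z": 0.04, "yaw": 0, "fingers": 0}
    - {"x": 0.21, "y": 0.126, "z": 0.04, "yaw": 0, "fingers": 0}
    - {"x": 0.21, "y": 0.126, "z": 0.04, "yaw": 0, "fingers": 0}
    - {"x": 0.21, "y": 0.126, "z": 0.04, "yaw": 0, "fingers": 0}
    - {"x": 0.21, "y": 0.126, "z": 0.04, "yaw": 0, "fingers": 0}

```text
time: 18.75
eef_pos: [0.7191, -0.1398, 0.3393]
tcp_rot: [0.023, 0.963, -0.012, 0.269]
contact_force: [1.1, -1.4, 0.4]
opening: 1.001
finger_force: 0.0
```

Call:
move_arm:
  plan:
    - {"x": 0.217, "y": 0.126, "z": 0.04, "yaw": 0, "fingers": 0}
    - {"x": 0.217, "y": 0.126, "z": 0.04, "yaw": 0, "fingers": 0}
    - {"x": 0.217, "y": 0.126, "z": 0.04, "yaw": 0, "fingers": 0}
    - {"x": 0.217, "y": 0.126, "z": 0.04, "yaw": 0, "fingers": 0}
    - {"x": 0.217, "y": 0.126, "z": 0.04, "yaw": 0, "fingers": 0}

```text
time: 19.25
eef_pos: [0.5638, -0.0096, 0.194]
tcp_rot: [0.023, 0.963, -0.012, 0.27]
contact_force: [-0.4, -0.9, 0.1]
opening: 1.001
finger_force: 0.0
```

```bash
python3 -c "
from h import *
ctrl.read_camera('wrist');ctrl.read_camera('wrist')
s,R,p=st();np.savez('w2.npz',R=R,p=p)
cv2.imwrite('pics/w2.png',cv2.cvtColor(ctrl.read_camera('wrist'),cv2.COLOR_RGB2BGR))
print(s['time'],p,s['qpos'],R.round(3))
print(delta(rackp(-.0,0,.06)))"
```

```text
19.35 [ 0.55558388 -0.00609004  0.18349448] [-0.23371035 -0.1889018   2.22708022  0.15817371  0.58984537 -1.86769123] [[-0.864  0.047  0.501]
 [ 0.037  0.999 -0.029]
 [-0.502 -0.007 -0.865]]
[-0.0004  0.0025  0.1693]
```

View pics/w2.png

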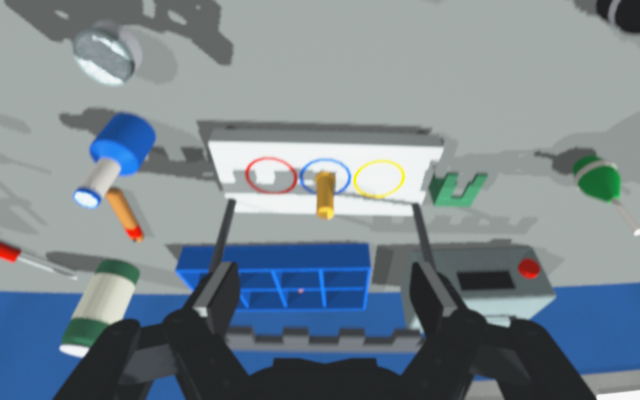

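```bash
python3 -c "
from h import *
d=np.load('w2.npz');T=np.eye(4);T[:3,:3]=d['R'];T[:3,3]=d['p']
for k,px,z in [('R',(271,175.5),.03),('B',(325,177),.03),('Y',(380,178.5),.03),('pin',(325.5,212),.08),('blue',(87,200),.1)]:print(k,onz('wrist',px,z,T))
im=cv2.imread('pics/w2.png')[140:230,230:510];cv2.imwrite('pics/c3.png',cv2.resize(im,None,fx=2.85,fy=4,interpolation=cv2.INTER_CUBIC))"
```

```text
R [ 0.63334059 -0.06924186  0.03      ]
B [ 0.63797989 -0.01130351  0.03      ]
Y [0.64255056 0.04812042 0.03      ]
pin [ 0.63647239 -0.01044431  0.08      ]
blue [ 0.58841707 -0.21358965  0.1       ]
```

View pics/c3.png

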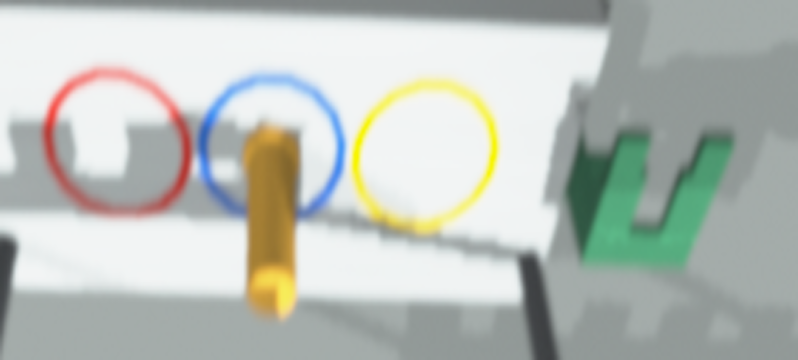

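Call:
move_arm:
  plan:
    - {"x": 0, "y": 0.002, "z": 0.05, "yaw": 0, "fingers": 0}
    - {"x": 0, "y": 0.002, "z": 0.1, "yaw": 0, "fingers": 0}
    - {"x": 0, "y": 0.002, "z": 0.14, "yaw": 0, "fingers": 0.2}
    - {"x": 0, "y": 0.002, "z": 0.14, "yaw": 0, "fingers": 0.2}
    - {"x": 0, "y": 0.002, "z": 0.14, "yaw": 0, "fingers": 0.2}

```text
time: 19.9
eef_pos: [0.6392, -0.0142, 0.0753]
tcp_rot: [0.023, 0.963, -0.012, 0.269]
contact_force: [0.3, -0.4, 1.2]
opening: 0.798
finger_force: 0.0
```

```bash
sed -i 's/t=-.075;return np.array(\[.6375/t=-.0775;return np.array([.6377/; s/-.0105+x\*np.sin/-.0108+x*np.sin/' h.py; python3 -c "
from h import *
s,R,p=st();
d=np.load('w2.npz');T=np.eye(4);T[:3,:3]=d['R'];T[:3,3]=d['p']
print(onz('wrist',(457.4,197.5),.05,T),rackp(.006,.14,.05))
print(s['time'],p,s['contact_force'],R.round(3))
print(delta((.637,-.0105,.06)))"
```

```text
[0.6542242  0.12953272 0.05      ] [0.65452113 0.12831524 0.05      ]
19.9 [ 0.63917063 -0.01421908  0.07530686] [ 0.27555587 -0.35669549  1.21502887] [[-0.854  0.052  0.518]
 [ 0.039  0.999 -0.036]
 [-0.519 -0.011 -0.855]]
[0.0099 0.0038 0.0308]
```

Call:
move_arm:
  plan:
    - {"x": 0, "y": 0.001, "z": 0.015, "yaw": 0, "fingers": 0.4}
    - {"x": 0, "y": 0.001, "z": 0.02, "yaw": 0, "fingers": 0.4}
    - {"x": 0, "y": 0.001, "z": 0.02, "yaw": 0, "fingers": 0.4}
    - {"x": 0, "y": 0.001, "z": 0.02, "yaw": 0, "fingers": 0.4}

```text
time: 20.3
eef_pos: [0.6489, -0.0134, 0.0601]
tcp_rot: [0.023, 0.962, -0.012, 0.271]
contact_force: [-0.4, 0.5, 0.0]
opening: 0.599
finger_force: 0.0
```

```bash
python3 -c "
from h import *
s,R,p=st();
print(s['time'],p,s['contact_force'],R.round(3),s['qpos'])
print(delta((.637,-.0105,.06)))"
```

```text
20.3 [ 0.64890892 -0.01342786  0.06008327] [-0.43331353  0.51967128  0.02856045] [[-0.852  0.051  0.52 ]
 [ 0.038  0.999 -0.036]
 [-0.522 -0.011 -0.853]] [-0.20417935  0.22448216  2.08185779  0.24126921  0.29864838 -1.93835014]
[0.0103 0.0023 0.0128]
```

Call:
move_arm:
  plan:
    - {"x": 0.01, "y": 0.002, "z": 0.005, "yaw": 0, "fingers": 0.4}
    - {"x": 0.01, "y": 0.002, "z": 0.005, "yaw": 0, "fingers": 0.4}
    - {"x": 0.01, "y": 0.002, "z": 0.005, "yaw": 0, "fingers": 0.4}

```text
time: 20.6
eef_pos: [0.6413, -0.0107, 0.0475]
tcp_rot: [0.023, 0.963, -0.012, 0.268]
contact_force: [-0.3, -0.6, 0.9]
opening: 0.6
finger_force: 0.0
```

```bash
python3 -c "
from h import *
s,R,p=st();
print(s['time'],p,s['contact_force'],R.round(3),s['qpos'])
print(p-R[:,2]*.019,delta((.637,-.0105,.06)))"
```

```text
20.6 [ 0.64134335 -0.01070363  0.04753719] [-0.29836585 -0.5867519   0.90036347] [[-0.855  0.051  0.516]
 [ 0.038  0.999 -0.035]
 [-0.518 -0.01  -0.856]] [-0.2019725   0.23427104  2.09908223  0.25632727  0.27673777 -1.95263444]
[ 0.63153056 -0.01003774  0.06379344] [-0.0027 -0.0001  0.0061]
```

Call:
move_arm:
  plan:
    - {"x": -0.001, "y": 0, "z": 0.004, "yaw": 0, "fingers": 0.4}
    - {"x": -0.001, "y": 0, "z": 0.004, "yaw": 0, "fingers": 1}
    - {"x": -0.001, "y": 0, "z": 0.004, "yaw": 0, "fingers": 1}
    - {"x": -0.001, "y": 0, "z": 0.004, "yaw": 0, "fingers": 1}
    - {"x": -0.001, "y": 0, "z": 0.004, "yaw": 0, "fingers": 1}
  force: 60

```text
time: 21.1
eef_pos: [0.6453, -0.0112, 0.0454]
tcp_rot: [0.023, 0.963, -0.012, 0.269]
contact_force: [-0.3, 0.5, 1.3]
opening: 0.19
finger_force: 58.4
```

```bash
python3 -c "
from h import *
s,R,p=st();
print(s['time'],p,s['contact_force'],s['opening'],s['finger_force'],R.round(3),s['qpos'])
print(p-R[:,2]*.019,'up',R.T@[0,0,.03])"
```

```text
21.1 [ 0.64532466 -0.01115626  0.04538445] [-0.25924054  0.53354483  1.34378132] 0.1902509938254077 58.42795014381409 [[-0.854  0.051  0.518]
 [ 0.038  0.999 -0.035]
 [-0.519 -0.01  -0.855]] [-0.20123594  0.24567831  2.09058986  0.25889584  0.27215912 -1.95456443]
[ 0.63548564 -0.01048363  0.06162457] up [-0.01556838 -0.00031391 -0.02564229]
```

Call:
move_arm:
  plan:
    - {"x": -0.008, "y": 0, "z": -0.013, "yaw": 0, "fingers": 1}
    - {"x": -0.0156, "y": 0, "z": -0.0256, "yaw": 0, "fingers": 1}
    - {"x": -0.0156, "y": 0, "z": -0.0256, "yaw": 0, "fingers": 1}
    - {"x": -0.003, "y": 0, "z": -0.0625, "yaw": 0, "fingers": 1}
    - {"x": -0.003, "y": 0, "z": -0.0625, "yaw": 0, "fingers": 1}

```text
time: 21.6
eef_pos: [0.6141, -0.0087, 0.1017]
tcp_rot: [0.023, 0.963, -0.012, 0.269]
contact_force: [0.7, 0.3, -0.1]
opening: 0.193
finger_force: 59.2
```

```bash
python3 -c "
from h import *
s,R,p=st();g=p-R[:,2]*.019
print(s['time'],s['contact_force'],s['opening'],s['finger_force'],R.round(3))
off=np.array([.6355-.6377,-.0105+.0108,.0616-.03])
print(g,delta(rackp(-.03,.14,.062)+off),delta(rackp(-.003,.14,.062)+off),delta(rackp(-.003,.14,.051)+off))"
```

```text
21.6 [ 0.73423286  0.31499182 -0.12611525] 0.19264607213862162 59.15720343589783 [[-0.854  0.05   0.518]
 [ 0.038  0.999 -0.035]
 [-0.519 -0.011 -0.855]]
[ 0.60421235 -0.00803584  0.11793705] [0.0074 0.1401 0.0222] [-0.0156  0.1394  0.0362] [-0.0099  0.1395  0.0456]
```

Call:
move_arm:
  plan:
    - {"x": -0.002, "y": 0.047, "z": 0.001, "yaw": 0, "fingers": 1}
    - {"x": -0.005, "y": 0.094, "z": 0.002, "yaw": 0, "fingers": 1}
    - {"x": -0.005, "y": 0.14, "z": 0.002, "yaw": 0, "fingers": 1}
    - {"x": -0.005, "y": 0.14, "z": 0.002, "yaw": 0, "fingers": 1}
    - {"x": -0.005, "y": 0.14, "z": 0.002, "yaw": 0, "fingers": 1}

```text
time: 22.1
eef_pos: [0.6276, 0.1319, 0.0996]
tcp_rot: [0.022, 0.963, -0.012, 0.269]
contact_force: [-0.3, 0.4, -0.3]
opening: 0.192
finger_force: 59.3
```

```bash
python3 -c "
from h import *
ctrl.read_camera('scene')
s,R,p=st();g=p-R[:,2]*.019
print(s['time'],s['contact_force'],s['opening'],R.round(3),s['qpos'])
off=np.array([.6355-.6377,-.0105+.0108,.0616-.03])
for x,z in ((-.022,.07),(-.022,.054),(-.003,.054),(-.003,.05)): print(delta(rackp(x,.1405,z)+off))
cv2.imwrite('pics/s3.png',cv2.resize(cv2.cvtColor(ctrl.read_camera('scene'),cv2.COLOR_RGB2BGR)[200:300,270:400],None,fx=6,fy=6,interpolation=cv2.INTER_CUBIC))
"
```

```text
22.15 [-0.51429615 -0.32895835 -1.77012067] 0.19357020570868924 [[-0.855  0.05   0.517]
 [ 0.037  0.999 -0.035]
 [-0.518 -0.011 -0.855]] [ 0.07651427  0.1514335   2.07546935 -0.20151565  0.38157021 -1.28035975]
[0.0016 0.0004 0.0155]
[0.0099 0.0006 0.0292]
[-0.0064  0.0001  0.039 ]
[-0.0043  0.0001  0.0425]
```

View pics/s3.png

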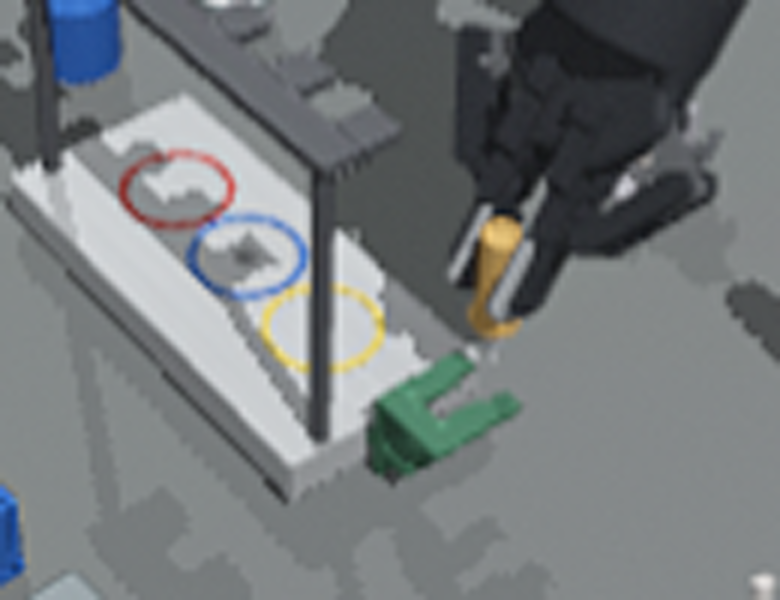

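Call:
move_arm:
  plan:
    - {"x": 0.002, "y": 0.0005, "z": 0.0155, "yaw": 0, "fingers": 1}
    - {"x": 0.01, "y": 0.0005, "z": 0.029, "yaw": 0, "fingers": 1}
    - {"x": 0.01, "y": 0.0005, "z": 0.029, "yaw": 0, "fingers": 1}
    - {"x": 0.01, "y": 0.0005, "z": 0.029, "yaw": 0, "fingers": 1}

```text
time: 22.6
eef_pos: [0.6341, 0.129, 0.0693]
tcp_rot: [0.024, 0.963, -0.012, 0.269]
contact_force: [0.6, 0.4, -0.3]
opening: 0.19
finger_force: 59.3
```

```bash
python3 -c "
from h import *
s,R,p=st();g=p-R[:,2]*.019
print(s['time'],s['contact_force'],s['opening'],s['qpos'])
off=np.array([.6355-.6377,-.0105+.0108,.0616-.03])
for x,z in ((-.022,.054),(-.003,.054),(-.003,.05)): print(delta(rackp(x,.1405,z)+off))
"
```

```text
22.6 [ 0.56382032  0.42925679 -0.32694001] 0.1903595123342785 [ 0.07291753  0.21569586  2.0689761  -0.23347928  0.32533177 -1.24685368]
[-0.0001  0.0016  0.    ]
[-0.0163  0.0011  0.0099]
[-0.0142  0.0012  0.0133]
```

No contact; slide in slowly, then lower onto the bracket.

Call:
move_arm:
  plan:
    - {"x": -0.005, "y": 0.001, "z": 0.003, "yaw": 0, "fingers": 1}
    - {"x": -0.011, "y": 0.001, "z": 0.0065, "yaw": 0, "fingers": 1}
    - {"x": -0.0163, "y": 0.001, "z": 0.0099, "yaw": 0, "fingers": 1}
    - {"x": -0.0163, "y": 0.001, "z": 0.0099, "yaw": 0, "fingers": 1}
    - {"x": -0.0163, "y": 0.001, "z": 0.0099, "yaw": 0, "fingers": 1}

```text
time: 23.1
eef_pos: [0.6537, 0.1304, 0.0698]
tcp_rot: [0.023, 0.963, -0.012, 0.269]
contact_force: [0.1, -0.4, -1.3]
opening: 0.191
finger_force: 59.3
```

```bash
python3 -c "
from h import *
s,R,p=st();g=p-R[:,2]*.019
print(s['time'],s['contact_force'],s['opening'],R.round(3))
off=np.array([.6355-.6377,-.0105+.0108,.0616-.03])
for x,z in ((-.003,.054),(-.003,.05)): print(delta(rackp(x,.1405,z)+off))
"
```

```text
23.1 [ 0.08965859 -0.35838394 -1.2667189 ] 0.1910312943092922 [[-0.854  0.051  0.518]
 [ 0.038  0.999 -0.035]
 [-0.519 -0.01  -0.855]]
[ 0.0006 -0.0013  0.0002]
[ 0.0026 -0.0012  0.0036]
```

Call:
move_arm:
  plan:
    - {"x": 0.002, "y": -0.001, "z": 0.0035, "yaw": 0, "fingers": 1}
    - {"x": 0.002, "y": -0.001, "z": 0.0035, "yaw": 0, "fingers": 1}
    - {"x": 0.002, "y": -0.001, "z": 0.0035, "yaw": 0, "fingers": 1}

```text
time: 23.4
eef_pos: [0.6532, 0.1293, 0.0654]
tcp_rot: [0.023, 0.963, -0.012, 0.269]
contact_force: [0.0, -1.2, -0.1]
opening: 0.194
finger_force: 59.5
```

```bash
python3 -c "
from h import *
s,R,p=st();g=p-R[:,2]*.019
print(s['time'],s['contact_force'],s['opening'],g)
off=np.array([.6355-.6377,-.0105+.0108,.0616-.03])
for x,z in ((-.003,.05),): print(delta(rackp(x,.1405,z)+off))
"
```

```text
23.4 [ 0.03755168 -1.16800583 -0.07794017] 0.1936988251226911 [0.64336741 0.13000651 0.08165828]
[ 0.     -0.0002  0.0001]
```

Call:
move_arm:
  plan:
    - {"x": 0.001, "y": 0, "z": 0.0015, "yaw": 0, "fingers": 1}
    - {"x": 0.001, "y": 0, "z": 0.0015, "yaw": 0, "fingers": 1}
  force: 30

```text
time: 23.6
eef_pos: [0.6544, 0.1295, 0.0654]
tcp_rot: [0.023, 0.962, -0.012, 0.27]
contact_force: [-2.1, -0.6, 3.7]
opening: 0.196
finger_force: 60.0
```

Call:
move_arm:
  plan:
    - {"x": 0, "y": 0, "z": 0, "yaw": 0, "fingers": 0.5}
    - {"x": 0, "y": 0, "z": 0, "yaw": 0, "fingers": 0.5}
    - {"x": 0, "y": 0, "z": 0, "yaw": 0, "fingers": 0.5}
    - {"x": 0, "y": 0, "z": -0.03, "yaw": 0, "fingers": 0.5}
    - {"x": 0, "y": 0, "z": -0.08, "yaw": 0, "fingers": 0.5}

```text
time: 24.1
eef_pos: [0.6098, 0.1316, 0.1286]
tcp_rot: [0.023, 0.964, -0.012, 0.265]
contact_force: [0.4, 0.3, 1.1]
opening: 0.499
finger_force: 0.0
```

Call:
move_arm:
  plan:
    - {"x": 0, "y": 0, "z": -0.05, "yaw": 0, "fingers": 0.3}
    - {"x": 0, "y": 0, "z": -0.1, "yaw": 0, "fingers": 0.3}
    - {"x": 0, "y": 0, "z": -0.1, "yaw": 0, "fingers": 0.3}

```text
time: 24.4
eef_pos: [0.5618, 0.1367, 0.2269]
tcp_rot: [0.023, 0.961, -0.011, 0.276]
contact_force: [1.0, -0.9, 1.5]
opening: 0.702
finger_force: 0.0
```

```bash
python3 -c "
from h import *
s,R,p=st()
T=np.eye(4);T[:3,:3]=R;T[:3,3]=p
print(s['time'],p,s['contact_force'],s['opening'])
w=cv2.cvtColor(ctrl.read_camera('wrist'),cv2.COLOR_RGB2BGR)
np.savez('w4.npz',R=R,p=p);cv2.imwrite('pics/w4.png',w)
print(delta((.482,.295,.20)),delta((.482,.295,.082)))
"
```

```text
24.4 [0.56177081 0.13670365 0.22689622] [ 1.0474317  -0.9189014   1.47736085] 0.7018968068715802
[ 0.0854  0.1548 -0.0084] [0.1475 0.1558 0.0919]
```

View pics/w4.png

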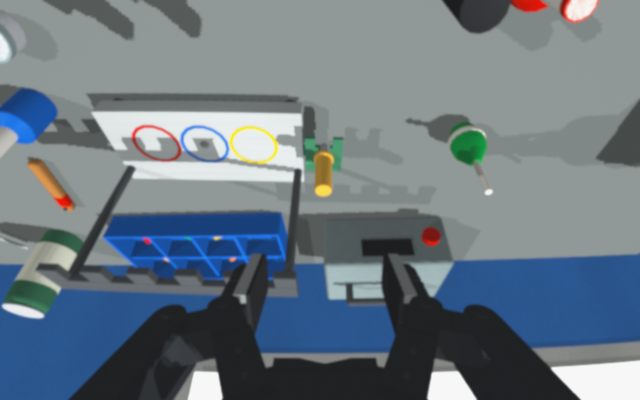

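Call:
move_arm:
  plan:
    - {"x": 0.024, "y": 0.04, "z": -0.008, "yaw": 0, "fingers": 0.45}
    - {"x": 0.048, "y": 0.08, "z": -0.008, "yaw": 0, "fingers": 0.45}
    - {"x": 0.07, "y": 0.12, "z": -0.008, "yaw": 0, "fingers": 0.45}
    - {"x": 0.0854, "y": 0.153, "z": -0.008, "yaw": 0, "fingers": 0.45}
    - {"x": 0.0854, "y": 0.153, "z": -0.008, "yaw": 0, "fingers": 0.45}

```text
time: 24.95
eef_pos: [0.488, 0.2946, 0.1745]
tcp_rot: [0.02, 0.964, -0.012, 0.266]
contact_force: [0.2, -0.0, -1.0]
opening: 0.554
finger_force: 0.0
```

```bash
python3 -c "
from h import *
ctrl.read_camera('wrist')
s,R,p=st()
T=np.eye(4);T[:3,:3]=R;T[:3,3]=p
w=cv2.cvtColor(ctrl.read_camera('wrist'),cv2.COLOR_RGB2BGR);cv2.imwrite('pics/w5.png',w)
print(s['time'],p,s['contact_force'],s['opening'],R.round(3),s['qpos'])
h=cv2.cvtColor(w,cv2.COLOR_BGR2HSV);m=((h[...,1]>130)&(h[...,2]>70)&((h[...,0]<8)|(h[...,0]>172))).astype('uint8')
n,l,stt,c=cv2.connectedComponentsWithStats(m)
for i in range(1,n):
  if stt[i,4]>60: print(stt[i],c[i].round(1),onz('wrist',c[i],.1,T).round(4),onz('wrist',c[i],.025,T).round(4))
print(delta((.482,.293,.20)),delta((.482,.293,.082)))
"
```

```text
25.0 [0.48901463 0.29323252 0.17538352] [ 0.24306614 -0.4247161  -0.74518996] 0.5513291089251321 [[-0.857  0.047  0.513]
 [ 0.033  0.999 -0.036]
 [-0.514 -0.013 -0.857]] [ 0.4807966  -0.07332892  2.1449704  -0.46112738  0.6493466  -0.73581523]
[ 304   60   57   72 2850] [331.8  93.3] [0.4317 0.2982 0.1   ] [0.4744 0.2971 0.025 ]
[318 142  29  24 217] [332.3 148.4] [0.4711 0.2974 0.1   ] [0.5329 0.2959 0.025 ]
[  0 247  11  13  88] [  4.2 253.6] [ 0.6032 -0.0756  0.1   ] [ 0.7292 -0.2583  0.025 ]
[325 284  17  19 248] [333.  292.9] [0.6978 0.2921 0.1   ] [0.8698 0.288  0.025 ]
[-0.0054  0.     -0.0054] [0.0554 0.0015 0.0957]
```

Call:
move_arm:
  plan:
    - {"x": 0.025, "y": 0.004, "z": 0.035, "yaw": 0, "fingers": 0.45}
    - {"x": 0.045, "y": 0.0045, "z": 0.072, "yaw": 0, "fingers": 0.45}
    - {"x": 0.058, "y": 0.0045, "z": 0.094, "yaw": 0, "fingers": 0.45}
    - {"x": 0.058, "y": 0.0045, "z": 0.094, "yaw": 0, "fingers": 0.45}
    - {"x": 0.058, "y": 0.0045, "z": 0.094, "yaw": 0, "fingers": 0.45}

```text
time: 25.55
eef_pos: [0.4909, 0.2944, 0.0682]
tcp_rot: [0.024, 0.963, -0.012, 0.269]
contact_force: [1.3, -0.2, -0.1]
opening: 0.551
finger_force: 0.0
```

```bash
python3 -c "
from h import *
s,R,p=st()
print(s['time'],p,s['contact_force'],s['opening'],R.round(3),s['qpos'])
print(delta((.479,.296,.082)))
"
```

```text
25.55 [0.49086519 0.29441675 0.06816339] [ 1.26649119 -0.17298909 -0.1125938 ] 0.5508345506737061 [[-0.854  0.053  0.517]
 [ 0.039  0.999 -0.037]
 [-0.518 -0.011 -0.855]] [ 0.4825153   0.11419382  2.19120057 -0.67628556  0.44994076 -0.48027211]
[0.003  0.0008 0.001 ]
```

Call:
move_arm:
  plan:
    - {"x": 0.004, "y": 0.001, "z": 0.003, "yaw": 0, "fingers": 0.5}
    - {"x": 0.004, "y": 0.001, "z": 0.003, "yaw": 0, "fingers": 1}
    - {"x": 0.004, "y": 0.001, "z": 0.003, "yaw": 0, "fingers": 1}
    - {"x": 0.004, "y": 0.001, "z": 0.003, "yaw": 0, "fingers": 1}
    - {"x": 0.004, "y": 0.001, "z": 0.003, "yaw": 0, "fingers": 1}
  force: 50

```text
time: 26.05
eef_pos: [0.4894, 0.2969, 0.0652]
tcp_rot: [0.023, 0.962, -0.011, 0.27]
contact_force: [-1.2, -1.8, 5.3]
opening: 0.22
finger_force: 48.9
```

```bash
python3 -c "
from h import *
s,R,p=st()
g=p-R[:,2]*.019
print(s['time'],g,s['contact_force'],s['opening'],s['finger_force'],R.round(3))
print('up60',R.T@[0,0,.06]); off=g-np.array([.479,.296,0]);off[1]=0
for x,z in ((-.09,.06),(0,.06),(0,.031)):print(delta(rackp(x,-.058,z)+off))
"
```

```text
26.05 [0.47953054 0.29757773 0.08141003] [-1.22038633 -1.76578494  5.28524503] 0.21985893120251984 48.91081631183624 [[-0.853  0.051  0.52 ]
 [ 0.038  0.999 -0.034]
 [-0.521 -0.009 -0.854]]
up60 [-0.03124816 -0.0005698  -0.05121745]
[-0.1    -0.3561 -0.0053]
[-0.1768 -0.3585  0.0416]
[-0.1617 -0.3582  0.0663]
```

Call:
move_arm:
  plan:
    - {"x": -0.024, "y": 0, "z": -0.04, "yaw": 0, "fingers": 1}
    - {"x": -0.049, "y": 0, "z": -0.08, "yaw": 0, "fingers": 1}
    - {"x": -0.073, "y": -0.001, "z": -0.12, "yaw": 0, "fingers": 1}
    - {"x": -0.073, "y": -0.001, "z": -0.12, "yaw": 0, "fingers": 1}

```text
time: 26.45
eef_pos: [0.4923, 0.2992, 0.2134]
tcp_rot: [0.024, 0.961, -0.008, 0.276]
contact_force: [-0.2, -0.0, -0.6]
opening: 0.22
finger_force: 49.4
```

Call:
move_arm:
  plan:
    - {"x": -0.008, "y": -0.044, "z": 0.006, "yaw": 0, "fingers": 1}
    - {"x": -0.017, "y": -0.088, "z": 0.012, "yaw": 0, "fingers": 1}
    - {"x": -0.026, "y": -0.132, "z": 0.018, "yaw": 0, "fingers": 1}
    - {"x": -0.034, "y": -0.176, "z": 0.023, "yaw": 0, "fingers": 1}

```text
time: 26.85
eef_pos: [0.5196, 0.1177, 0.2022]
tcp_rot: [0.023, 0.963, -0.012, 0.268]
contact_force: [0.4, 0.1, -1.6]
opening: 0.219
finger_force: 49.4
```

Call:
move_arm:
  plan:
    - {"x": -0.008, "y": -0.044, "z": 0.006, "yaw": 0, "fingers": 1}
    - {"x": -0.017, "y": -0.088, "z": 0.012, "yaw": 0, "fingers": 1}
    - {"x": -0.026, "y": -0.132, "z": 0.018, "yaw": 0, "fingers": 1}
    - {"x": -0.034, "y": -0.178, "z": 0.023, "yaw": 0, "fingers": 1}
    - {"x": -0.034, "y": -0.178, "z": 0.023, "yaw": 0, "fingers": 1}

```text
time: 27.35
eef_pos: [0.5525, -0.0662, 0.2029]
tcp_rot: [0.027, 0.963, -0.013, 0.269]
contact_force: [-0.3, 0.5, -1.0]
opening: 0.219
finger_force: 49.6
```

```bash
cat > pl.py <<'E'
from h import *
import sys
# bottle = grasp point minus off (off: x, y, z of grasp point from bottle origin, world axes)
ox,oy,oz,y=map(float,sys.argv[1:5])
s,R,p=st();g=p-R[:,2]*.019
b=g-[ox,oy,oz]
t=-.0775;d=b-rackp(0,0,0);print(s['time'],'bottle in rack',(d[0]*np.cos(t)+d[1]*np.sin(t)).round(4),(-d[0]*np.sin(t)+d[1]*np.cos(t)).round(4),b[2].round(4),s['contact_force'].round(1),s['opening'],s['qpos'].round(2))
print(R.round(3).tolist())
for x,z in ((-.09,.06),(-.05,.05),(0,.045),(0,.033),(0,.030)):print(x,z,delta(rackp(x,y,z)+[ox,oy,oz]))
E
python3 pl.py .0005 0 .0814 -.058
```

```text
27.35 bottle in rack -0.091 -0.0619 0.1378 [-0.3  0.5 -1. ] 0.21910853899645083 [-0.37 -0.22  2.22  0.26  0.63 -2.05]
[[-0.854, 0.059, 0.517], [0.045, 0.998, -0.04], [-0.518, -0.011, -0.855]]
-0.09 0.06 [0.0394 0.0047 0.067 ]
-0.05 0.05 [0.0104 0.0041 0.0963]
0 0.045 [-0.0298  0.0032  0.1265]
0 0.033 [-0.0236  0.0033  0.1368]
0 0.03 [-0.022   0.0034  0.1393]
```

Call:
move_arm:
  plan:
    - {"x": 0.025, "y": 0.003, "z": 0.04, "yaw": 0, "fingers": 1}
    - {"x": 0.05, "y": 0.005, "z": 0.085, "yaw": 0, "fingers": 1}
    - {"x": 0.05, "y": 0.005, "z": 0.085, "yaw": 0, "fingers": 1}
    - {"x": 0.05, "y": 0.005, "z": 0.085, "yaw": 0, "fingers": 1}

```text
time: 27.75
eef_pos: [0.5527, -0.0558, 0.103]
tcp_rot: [0.023, 0.963, -0.011, 0.267]
contact_force: [0.7, -0.0, -0.5]
opening: 0.222
finger_force: 49.5
```

```bash
python3 pl.py .0005 0 .0814 -.058
```

```text
27.75 bottle in rack -0.0915 -0.0516 0.0379 [ 0.7 -0.  -0.5] 0.22216339570325908 [-0.35 -0.06  2.29  0.37  0.42 -2.17]
[[-0.856, 0.05, 0.514], [0.038, 0.999, -0.033], [-0.515, -0.009, -0.857]]
-0.09 0.06 [-0.0125 -0.0067 -0.0182]
-0.05 0.05 [-0.0416 -0.0077  0.011 ]
0 0.045 [-0.0819 -0.009   0.041 ]
0 0.033 [-0.0757 -0.0089  0.0513]
0 0.03 [-0.0742 -0.0088  0.0539]
```

Call:
move_arm:
  plan:
    - {"x": -0.022, "y": -0.004, "z": 0.014, "yaw": 0, "fingers": 1}
    - {"x": -0.045, "y": -0.007, "z": 0.028, "yaw": 0, "fingers": 1}
    - {"x": -0.07, "y": -0.0085, "z": 0.044, "yaw": 0, "fingers": 1}
    - {"x": -0.07, "y": -0.0085, "z": 0.044, "yaw": 0, "fingers": 1}
    - {"x": -0.07, "y": -0.0085, "z": 0.044, "yaw": 0, "fingers": 1}

```text
time: 28.25
eef_pos: [0.638, -0.0696, 0.1072]
tcp_rot: [0.023, 0.962, -0.012, 0.271]
contact_force: [-0.2, 1.0, -1.3]
opening: 0.219
finger_force: 49.6
```

```bash
python3 pl.py .0005 0 .0814 -.058
```

```text
28.25 bottle in rack -0.0056 -0.0587 0.042 [-0.2  1.  -1.3] 0.21888462202263942 [-0.32  0.13  2.09  0.33  0.41 -2.11]
[[-0.852, 0.05, 0.521], [0.037, 0.999, -0.036], [-0.523, -0.012, -0.853]]
-0.09 0.06 [ 0.0625  0.0029 -0.0595]
-0.05 0.05 [ 0.0337  0.0019 -0.03  ]
0 0.045 [-0.0063  0.0006  0.0004]
0 0.033 [-0.0001  0.0007  0.0106]
0 0.03 [0.0015 0.0007 0.0131]
```

Call:
move_arm:
  plan:
    - {"x": 0, "y": 0.001, "z": 0.006, "yaw": 0, "fingers": 1}
    - {"x": 0, "y": 0.001, "z": 0.0105, "yaw": 0, "fingers": 1}
    - {"x": 0, "y": 0.001, "z": 0.0105, "yaw": 0, "fingers": 1}
    - {"x": 0, "y": 0.001, "z": 0.0105, "yaw": 0, "fingers": 1}

```text
time: 28.65
eef_pos: [0.6418, -0.069, 0.0952]
tcp_rot: [0.023, 0.963, -0.012, 0.269]
contact_force: [0.3, 0.8, 0.4]
opening: 0.217
finger_force: 49.9
```

```bash
python3 pl.py .0005 0 .0814 -.058
```

```text
28.65 bottle in rack -0.0018 -0.0579 0.03 [0.3 0.8 0.4] 0.21730684598733846 [-0.31  0.16  2.08  0.34  0.39 -2.11]
[[-0.854, 0.051, 0.518], [0.038, 0.999, -0.036], [-0.519, -0.01, -0.854]]
-0.09 0.06 [ 0.0597  0.0019 -0.0714]
-0.05 0.05 [ 0.0308  0.0009 -0.0421]
0 0.045 [-0.0093 -0.0003 -0.0118]
0 0.033 [-0.0031 -0.0002 -0.0016]
0 0.03 [-0.0015 -0.0002  0.001 ]
```

Call:
move_arm:
  plan:
    - {"x": 0.0015, "y": 0, "z": 0.001, "yaw": 0, "fingers": 1}
    - {"x": 0.0015, "y": 0, "z": 0.001, "yaw": 0, "fingers": 0.5}
    - {"x": 0.0015, "y": 0, "z": 0.001, "yaw": 0, "fingers": 0.5}
    - {"x": 0.0015, "y": 0, "z": 0.001, "yaw": 0, "fingers": 0.5}

```text
time: 29.05
eef_pos: [0.6404, -0.069, 0.0926]
tcp_rot: [0.023, 0.963, -0.012, 0.269]
contact_force: [-0.6, -0.3, 0.1]
opening: 0.5
finger_force: 0.0
```

Call:
move_arm:
  plan:
    - {"x": 0, "y": 0, "z": -0.03, "yaw": 0, "fingers": 0.5}
    - {"x": 0, "y": 0, "z": -0.075, "yaw": 0, "fingers": 0.5}
    - {"x": 0, "y": 0, "z": -0.12, "yaw": 0, "fingers": 0.5}
    - {"x": 0, "y": 0, "z": -0.12, "yaw": 0, "fingers": 0.5}

```text
time: 29.45
eef_pos: [0.5802, -0.0655, 0.2031]
tcp_rot: [0.023, 0.961, -0.014, 0.275]
contact_force: [1.5, 0.6, 0.6]
opening: 0.506
finger_force: 0.0
```

```bash
python3 -c "
from h import *
s,R,p=st()
T=np.eye(4);T[:3,:3]=R;T[:3,3]=p
w=cv2.cvtColor(ctrl.read_camera('wrist'),cv2.COLOR_RGB2BGR);cv2.imwrite('pics/w6.png',w)
print(s['time'],p,s['contact_force'],s['opening'],R.round(3))
h=cv2.cvtColor(w,cv2.COLOR_BGR2HSV)
for n,lo,hi in (('red',172,8),('blue',100,125)):
  H=h[...,0];k=((H<hi)|(H>lo)) if lo>hi else (H>lo)&(H<hi)
  m=((h[...,1]>130)&(h[...,2]>70)&k).astype('uint8')
  N,l,stt,c=cv2.connectedComponentsWithStats(m)
  for i in range(1,N):
    if stt[i,4]>60: print(n,stt[i],c[i].round(1))
print(delta((.589,-.214,.21)),delta((.589,-.214,.082)))
"
```

```text
29.45 [ 0.58023657 -0.06554421  0.20312955] [1.46721242 0.55893537 0.56359405] 0.5063995159980432 [[-0.848  0.051  0.527]
 [ 0.036  0.999 -0.039]
 [-0.528 -0.014 -0.849]]
red [ 301  116   53   66 2506] [326.  146.5]
red [162 195  17  15 149] [171.1 202.8]
red [314 202  24  14 107] [325.9 205.5]
red [  0 204  49  32 694] [ 23.3 221.3]
red [560 231  23  20 331] [571.3 240.9]
blue [ 144   69   63   66 2582] [177.4  98.5]
blue [357 118  53  40 266] [382.9 134.7]
blue [134 140  27  18 119] [149.8 145.7]
blue [ 276  216  160   79 8373] [345.6 250.9]
blue [    0   218   270   182 19757] [ 99.9 315.9]
blue [ 477  263  163   96 8800] [581.8 318.7]
blue [ 271  310  108   53 4882] [324.1 335.6]
blue [ 189  355   43   45 1107] [216.1 381.6]
blue [418 355  13   6  63] [423.7 357.9]
[-0.0187 -0.1482  0.021 ] [ 0.0485 -0.1465  0.13  ]
```

Call:
move_arm:
  plan:
    - {"x": -0.006, "y": -0.05, "z": 0.005, "yaw": 0, "fingers": 0.45}
    - {"x": -0.012, "y": -0.1, "z": 0.014, "yaw": 0, "fingers": 0.45}
    - {"x": -0.019, "y": -0.15, "z": 0.021, "yaw": 0, "fingers": 0.45}
    - {"x": -0.019, "y": -0.15, "z": 0.021, "yaw": 0, "fingers": 0.45}

```text
time: 29.9
eef_pos: [0.5982, -0.2212, 0.1873]
tcp_rot: [0.026, 0.963, -0.013, 0.268]
contact_force: [-0.4, -0.1, 0.6]
opening: 0.549
finger_force: 0.0
```

```bash
python3 -c "
from h import *
ctrl.read_camera('wrist')
s,R,p=st()
T=np.eye(4);T[:3,:3]=R;T[:3,3]=p
w=cv2.cvtColor(ctrl.read_camera('wrist'),cv2.COLOR_RGB2BGR);cv2.imwrite('pics/w7.png',w)
print(s['time'],p,R.round(3))
h=cv2.cvtColor(w,cv2.COLOR_BGR2HSV);H=h[...,0]
m=((h[...,1]>100)&(h[...,2]>70)&(H>100)&(H<125)).astype('uint8')
N,l,stt,c=cv2.connectedComponentsWithStats(m)
for i in range(1,N):
    if stt[i,4]>40 and c[i][1]<240:
      b=stt[i];q=(b[0]+b[2]/2,b[1]+b[3]/2);print(b,q,onz('wrist',q,.1,T).round(4))
print(delta((.589,-.216,.082)))
"
```

```text
29.95 [ 0.5977529  -0.21906215  0.18685077] [[-0.855  0.055  0.515]
 [ 0.043  0.998 -0.036]
 [-0.516 -0.009 -0.857]]
[ 306   51   57   72 2826] (np.float64(334.5), np.float64(87.0)) [ 0.5432 -0.2117  0.1   ]
[519 110  56  45 335] (np.float64(547.0), np.float64(132.5)) [ 0.581  -0.0682  0.1   ]
[  0 129  39  54 998] (np.float64(19.5), np.float64(156.0)) [ 0.5819 -0.4557  0.1   ]
[320 128  30  25 206] (np.float64(335.0), np.float64(140.5)) [ 0.5826 -0.2126  0.1   ]
[0.0613 0.0014 0.1043]
```

Call:
move_arm:
  plan:
    - {"x": 0.025, "y": 0.003, "z": 0.04, "yaw": 0, "fingers": 0.45}
    - {"x": 0.05, "y": 0.003, "z": 0.08, "yaw": 0, "fingers": 0.45}
    - {"x": 0.064, "y": 0.003, "z": 0.103, "yaw": 0, "fingers": 0.45}
    - {"x": 0.064, "y": 0.003, "z": 0.103, "yaw": 0, "fingers": 0.45}
    - {"x": 0.064, "y": 0.003, "z": 0.103, "yaw": 0, "fingers": 0.45}

```text
time: 30.5
eef_pos: [0.5969, -0.2128, 0.0675]
tcp_rot: [0.023, 0.963, -0.011, 0.268]
contact_force: [-0.2, 0.5, 0.5]
opening: 0.549
finger_force: 0.0
```

```bash
python3 -c "
from h import *
s,R,p=st()
print(s['time'],p-R[:,2]*.019,s['contact_force'],R.round(3),s['qpos'])
print(delta((.586,-.214,.081)))
"
```

```text
30.5 [ 0.58709712 -0.21214288  0.0837272 ] [-0.16438939  0.47186923  0.4773556 ] [[-0.855  0.05   0.516]
 [ 0.038  0.999 -0.034]
 [-0.517 -0.009 -0.856]] [-0.61045672  0.19338652  2.10047823  0.65603928  0.45568431 -2.6726116 ]
[ 0.0023 -0.0019  0.0018]
```

Call:
move_arm:
  plan:
    - {"x": 0.003, "y": -0.001, "z": 0.002, "yaw": 0, "fingers": 0.5}
    - {"x": 0.003, "y": -0.001, "z": 0.002, "yaw": 0, "fingers": 1}
    - {"x": 0.003, "y": -0.001, "z": 0.002, "yaw": 0, "fingers": 1}
    - {"x": 0.003, "y": -0.001, "z": 0.002, "yaw": 0, "fingers": 1}
    - {"x": 0.003, "y": -0.001, "z": 0.002, "yaw": 0, "fingers": 1}
  force: 50

```text
time: 31.0
eef_pos: [0.5965, -0.2159, 0.0667]
tcp_rot: [0.023, 0.962, -0.013, 0.27]
contact_force: [-1.8, 1.2, 6.2]
opening: 0.22
finger_force: 49.1
```

```bash
python3 -c "
from h import *
s,R,p=st();g=p-R[:,2]*.019
print(s['time'],g,s['contact_force'],s['opening'],R.round(3))
off=g-np.array([.586,g[1],0]);print(off)
for x,y,z in ((-.095,-.13,.06),(-.095,0,.06),(-.095,0,.037),(0,0,.037)):print(delta(rackp(x,y,z)+off))
# j6 estimate for yellow
from scipy.optimize import minimize
q=s['qpos']
def e(v,c): 
  M=Ro.from_euler('ZYZYZ',[v[0],v[1]+v[2],v[3],v[4],v[5]]).as_matrix(); return M
print(e(q,0).round(2))
A=e(q,0).T@R; print(A.round(2))
for j1,s23 in ((-1.02,2.2),(-1.02,2.4),(-.95,2.3)):
  M=Ro.from_euler('ZY',[j1,s23]).as_matrix().T@R@A.T
  print(Ro.from_matrix(M).as_euler('ZYZ'))
"
```

```text
31.0 [ 0.58666469 -0.21519532  0.08289642] [-1.82105202  1.1938533   6.21235954] 0.2195953389836992 [[-0.853  0.052  0.52 ]
 [ 0.038  0.999 -0.037]
 [-0.521 -0.012 -0.853]]
[0.00066469 0.         0.08289642]
[ 0.0171  0.0786 -0.0818]
[ 0.0134  0.2085 -0.0813]
[ 0.0254  0.2088 -0.0617]
[-0.0556  0.2063 -0.0122]Traceback (most recent call last):
  File "<string>", line 12, in <module>
    print(e(q,0).round(2))
          ~^^^^^
  File "<string>", line 11, in e
    M=Ro.from_euler('ZYZYZ',[v[0],v[1]+v[2],v[3],v[4],v[5]]).as_matrix(); return M
      ~~~~~~~~~~~~~^^^^^^^^^^^^^^^^^^^^^^^^^^^^^^^^^^^^^^^^^
  File "scipy/spatial/transform/_rotation.pyx", line 1413, in scipy.spatial.transform._rotation.Rotation.from_euler
ValueError: Expected axis specification to be a non-empty string of upto 3 characters, got ZYZYZ
```

Call:
move_arm:
  plan:
    - {"x": -0.024, "y": 0, "z": -0.042, "yaw": 0, "fingers": 1}
    - {"x": -0.01, "y": 0.03, "z": -0.075, "yaw": 0, "fingers": 1}
    - {"x": 0.017, "y": 0.075, "z": -0.082, "yaw": 0, "fingers": 1}
    - {"x": 0.015, "y": 0.12, "z": -0.081, "yaw": 0, "fingers": 1}
    - {"x": 0.014, "y": 0.165, "z": -0.081, "yaw": 0, "fingers": 1}

```text
time: 31.5
eef_pos: [0.548, -0.0455, 0.1238]
tcp_rot: [0.024, 0.963, -0.012, 0.268]
contact_force: [0.8, 0.6, -1.7]
opening: 0.222
finger_force: 49.7
```

Call:
move_arm:
  plan:
    - {"x": -0.001, "y": 0.0435, "z": 0, "yaw": 0, "fingers": 1}
    - {"x": 0.0115, "y": 0.0435, "z": 0.019, "yaw": 0, "fingers": 1}
    - {"x": 0.0115, "y": 0.0435, "z": 0.019, "yaw": 0, "fingers": 1}
    - {"x": 0.0115, "y": 0.0435, "z": 0.019, "yaw": 0, "fingers": 1}

```text
time: 31.9
eef_pos: [0.5513, -0.0038, 0.1012]
tcp_rot: [0.023, 0.963, -0.012, 0.268]
contact_force: [0.7, 0.9, -1.3]
opening: 0.222
finger_force: 49.6
```

```bash
python3 pl.py .0007 0 .0829 0;  python3 -c "
from h import *
s,R,p=st();q=s['qpos']
E=lambda a,v:Ro.from_euler(a,v).as_matrix()
A=(E('ZY',[q[0],q[1]+q[2]])@E('ZYZ',q[3:])).T@R; print(A.round(2))
for j1,s23 in ((-1.02,2.2),(-1.02,2.4),(-.95,2.3)):
  M=E('ZY',[j1,s23]).T@R@A.T
  print(Ro.from_matrix(M).as_euler('ZYZ'))
"
```

```text
31.9 bottle in rack -0.0972 0.0001 0.0346 [ 0.7  0.9 -1.3] 0.22223608899007796 [-0.23 -0.06  2.3   0.22  0.38 -1.94]
[[-0.856, 0.051, 0.515], [0.038, 0.999, -0.035], [-0.516, -0.01, -0.856]]
-0.09 0.06 [-0.0193 -0.0006 -0.018 ]
-0.05 0.05 [-0.0483 -0.0016  0.0112]
0 0.045 [-0.0886 -0.0028  0.0413]
0 0.033 [-0.0824 -0.0027  0.0516]
0 0.03 [-0.0808 -0.0027  0.0542]
[[ 0. -1. -0.]
 [ 1.  0. -0.]
 [ 0. -0.  1.]]
[ 0.68402779  0.72862316 -3.01430631]
[0.86644977 0.58494369 3.03950256]
[ 0.7596435   0.61758015 -3.0546282 ]
```

Call:
move_arm:
  plan:
    - {"x": -0.025, "y": -0.001, "z": 0.01, "yaw": 0, "fingers": 1}
    - {"x": -0.05, "y": -0.0015, "z": 0.025, "yaw": 0, "fingers": 1}
    - {"x": -0.078, "y": -0.0025, "z": 0.043, "yaw": 0, "fingers": 1}
    - {"x": -0.078, "y": -0.0025, "z": 0.043, "yaw": 0, "fingers": 1}
    - {"x": -0.078, "y": -0.0025, "z": 0.043, "yaw": 0, "fingers": 1}

```text
time: 32.4
eef_pos: [0.6415, -0.0123, 0.1064]
tcp_rot: [0.024, 0.963, -0.012, 0.269]
contact_force: [-0.0, 0.6, -2.4]
opening: 0.219
finger_force: 49.7
```

```bash
python3 pl.py .0007 0 .0829 0
```

```text
32.4 bottle in rack -0.0067 -0.0014 0.0397 [-0.   0.6 -2.4] 0.2188552726557583 [-0.2   0.13  2.09  0.18  0.39 -1.88]
[[-0.854, 0.053, 0.517], [0.04, 0.999, -0.036], [-0.519, -0.011, -0.855]]
-0.09 0.06 [ 0.0607  0.0032 -0.0605]
-0.05 0.05 [ 0.0317  0.0023 -0.0312]
0 0.045 [-0.0085  0.0012 -0.001 ]
0 0.033 [-0.0023  0.0013  0.0092]
0 0.03 [-0.0007  0.0013  0.0118]
```

Call:
move_arm:
  plan:
    - {"x": -0.001, "y": 0.001, "z": 0.005, "yaw": 0, "fingers": 1}
    - {"x": -0.001, "y": 0.001, "z": 0.0105, "yaw": 0, "fingers": 1}
    - {"x": -0.001, "y": 0.001, "z": 0.0105, "yaw": 0, "fingers": 1}
    - {"x": -0.001, "y": 0.001, "z": 0.0105, "yaw": 0, "fingers": 1}

```text
time: 32.8
eef_pos: [0.6467, -0.0101, 0.0971]
tcp_rot: [0.023, 0.963, -0.012, 0.269]
contact_force: [0.2, -0.4, -2.1]
opening: 0.222
finger_force: 49.9
```

```bash
python3 pl.py .0007 0 .0829 0
```

```text
32.8 bottle in rack -0.0016 0.0012 0.0305 [ 0.2 -0.4 -2.1] 0.22192311313312482 [-0.2   0.16  2.08  0.19  0.38 -1.88]
[[-0.855, 0.051, 0.517], [0.038, 0.999, -0.035], [-0.518, -0.01, -0.855]]
-0.09 0.06 [ 0.0603  0.0008 -0.0711]
-0.05 0.05 [ 0.0313 -0.0001 -0.0418]
0 0.045 [-0.0089 -0.0014 -0.0116]
0 0.033 [-0.0027 -0.0013 -0.0013]
0 0.03 [-0.0011 -0.0013  0.0012]
```

Call:
move_arm:
  plan:
    - {"x": 0.001, "y": -0.001, "z": 0.002, "yaw": 0, "fingers": 1}
    - {"x": 0.001, "y": -0.001, "z": 0.002, "yaw": 0, "fingers": 1}
    - {"x": 0.001, "y": -0.001, "z": 0.002, "yaw": 0, "fingers": 0.55}
    - {"x": 0.001, "y": -0.001, "z": 0.002, "yaw": 0, "fingers": 0.55}
    - {"x": 0.001, "y": -0.001, "z": 0.002, "yaw": 0, "fingers": 0.55}

```text
time: 33.3
eef_pos: [0.6473, -0.0113, 0.0951]
tcp_rot: [0.023, 0.963, -0.012, 0.269]
contact_force: [1.0, -0.5, 0.7]
opening: 0.448
finger_force: 0.0
```

Call:
move_arm:
  plan:
    - {"x": 0, "y": 0, "z": -0.03, "yaw": 0, "fingers": 0.55}
    - {"x": 0, "y": 0, "z": -0.075, "yaw": 0, "fingers": 0.55}
    - {"x": 0, "y": 0, "z": -0.12, "yaw": 0, "fingers": 0.55}
    - {"x": 0, "y": 0, "z": -0.16, "yaw": 0, "fingers": 0.55}
    - {"x": 0, "y": 0, "z": -0.16, "yaw": 0, "fingers": 0.55}

```text
time: 33.8
eef_pos: [0.566, -0.0059, 0.2395]
tcp_rot: [0.023, 0.961, -0.013, 0.275]
contact_force: [0.7, 0.0, 0.2]
opening: 0.448
finger_force: 0.0
```

```bash
python3 -c "
from h import *
s,R,p=st()
print(s['time'],p,s['contact_force'],R.round(3))
print(delta((.518,-.439,.25)),delta((.518,-.439,.081)))
"
```

```text
33.8 [ 0.56601756 -0.00589566  0.23950776] [0.67666228 0.03331856 0.15880119] [[-0.848  0.051  0.528]
 [ 0.037  0.999 -0.038]
 [-0.529 -0.013 -0.849]]
[ 0.0193 -0.4351  0.0011] [ 0.1087 -0.4329  0.1445]
```

Call:
move_arm:
  plan:
    - {"x": 0.002, "y": -0.048, "z": 0, "yaw": 0, "fingers": 0.45}
    - {"x": 0.004, "y": -0.096, "z": 0, "yaw": 0, "fingers": 0.45}
    - {"x": 0.006, "y": -0.144, "z": 0, "yaw": 0, "fingers": 0.45}
    - {"x": 0.008, "y": -0.192, "z": 0, "yaw": 0, "fingers": 0.45}
    - {"x": 0.01, "y": -0.24, "z": 0, "yaw": 0, "fingers": 0.45}

```text
time: 34.3
eef_pos: [0.5431, -0.2467, 0.2283]
tcp_rot: [0.023, 0.963, -0.012, 0.269]
contact_force: [0.3, 0.5, -0.2]
opening: 0.549
finger_force: 0.0
```

Call:
move_arm:
  plan:
    - {"x": 0.002, "y": -0.045, "z": 0, "yaw": 0.14, "fingers": 0.45}
    - {"x": 0.004, "y": -0.09, "z": 0, "yaw": 0.28, "fingers": 0.45}
    - {"x": 0.006, "y": -0.135, "z": 0, "yaw": 0.42, "fingers": 0.45}
    - {"x": 0.008, "y": -0.18, "z": 0, "yaw": 0.45, "fingers": 0.45}
    - {"x": 0.009, "y": -0.195, "z": 0, "yaw": 0.45, "fingers": 0.45}

```text
time: 34.8
eef_pos: [0.525, -0.4435, 0.2252]
tcp_rot: [0.239, 0.933, 0.048, 0.265]
contact_force: [0.2, 0.3, 0.5]
opening: 0.548
finger_force: 0.0
```

```bash
python3 -c "
from h import *
ctrl.read_camera('wrist')
s,R,p=st()
T=np.eye(4);T[:3,:3]=R;T[:3,3]=p
w=cv2.cvtColor(ctrl.read_camera('wrist'),cv2.COLOR_RGB2BGR);cv2.imwrite('pics/w8.png',w)
print(s['time'],p,R.round(3),s['qpos'])
h=cv2.cvtColor(w,cv2.COLOR_BGR2HSV);H=h[...,0]
m=((h[...,1]>100)&(h[...,2]>70)&(H>18)&(H<35)).astype('uint8')
N,l,stt,c=cv2.connectedComponentsWithStats(m)
for i in range(1,N):
    if stt[i,4]>60:
      b=stt[i];q=(b[0]+b[2]/2,b[1]+b[3]/2);print(b,q,onz('wrist',q,.1,T).round(4))
print(delta((.518,-.439,.13)),delta((.518,-.439,.084)))
"
```

```text
34.85 [ 0.52492276 -0.44379489  0.22515208] [[-0.745  0.422  0.516]
 [ 0.472  0.881 -0.038]
 [-0.471  0.215 -0.856]] [-1.00374961  0.1344876   1.83426672  0.55546489  0.90621286 -2.3616108 ]
[ 255   48   54   65 2188] (np.float64(282.0), np.float64(80.5)) [ 0.483  -0.4284  0.1   ]
[278 108  28  27 271] (np.float64(292.0), np.float64(121.5)) [ 0.5157 -0.4391  0.1   ]
[ 0.0512 -0.0218  0.0965] [ 0.0728 -0.0318  0.1358]
```

Call:
move_arm:
  plan:
    - {"x": 0.025, "y": -0.011, "z": 0.045, "yaw": 0, "fingers": 0.45}
    - {"x": 0.05, "y": -0.022, "z": 0.09, "yaw": 0, "fingers": 0.45}
    - {"x": 0.073, "y": -0.033, "z": 0.136, "yaw": 0, "fingers": 0.45}
    - {"x": 0.073, "y": -0.033, "z": 0.136, "yaw": 0, "fingers": 0.45}
    - {"x": 0.073, "y": -0.033, "z": 0.136, "yaw": 0, "fingers": 0.45}

```text
time: 35.4
eef_pos: [0.5282, -0.4364, 0.0671]
tcp_rot: [0.237, 0.934, 0.05, 0.263]
contact_force: [1.0, -0.8, 1.5]
opening: 0.551
finger_force: 0.0
```

```bash
python3 -c "
from h import *
s,R,p=st()
print(s['time'],p-R[:,2]*.019,s['contact_force'],R.round(3),s['qpos'])
print(delta((.518,-.440,.084)),R.T@[0,0,.06], R.T@[.045,.195,0])
"
```

```text
35.4 [ 0.5183615  -0.43583744  0.08340418] [ 1.03318274 -0.75808822  1.49259484] [[-0.749  0.416  0.516]
 [ 0.47   0.882 -0.031]
 [-0.468  0.219 -0.856]] [-0.9935651   0.33733048  1.91751403  0.72437922  0.67725449 -2.59478194]
[-0.002  -0.0037 -0.0006] [-0.02807868  0.01313658 -0.05137137] [0.05786084 0.19080727 0.01716712]
```

Call:
move_arm:
  plan:
    - {"x": -0.002, "y": -0.003, "z": 0, "yaw": 0, "fingers": 0.5}
    - {"x": -0.002, "y": -0.003, "z": 0, "yaw": 0, "fingers": 1}
    - {"x": -0.002, "y": -0.003, "z": 0, "yaw": 0, "fingers": 1}
    - {"x": -0.002, "y": -0.003, "z": 0, "yaw": 0, "fingers": 1}
    - {"x": -0.002, "y": -0.003, "z": 0, "yaw": 0, "fingers": 1}
  force: 50

```text
time: 35.9
eef_pos: [0.5305, -0.448, 0.0759]
tcp_rot: [0.237, 0.932, 0.043, 0.269]
contact_force: [-0.7, -3.7, 6.4]
opening: 0.226
finger_force: 47.8
```

Call:
move_arm:
  plan:
    - {"x": -0.0234, "y": 0.011, "z": -0.043, "yaw": 0, "fingers": 1}
    - {"x": -0.01, "y": 0.057, "z": -0.039, "yaw": 0, "fingers": 1}
    - {"x": 0.005, "y": 0.105, "z": -0.035, "yaw": 0, "fingers": 1}
    - {"x": 0.02, "y": 0.153, "z": -0.03, "yaw": 0, "fingers": 1}
    - {"x": 0.035, "y": 0.202, "z": -0.026, "yaw": 0, "fingers": 1}

```text
time: 36.4
eef_pos: [0.5732, -0.2481, 0.1206]
tcp_rot: [0.237, 0.933, 0.048, 0.266]
contact_force: [0.6, 0.8, -1.8]
opening: 0.218
finger_force: 50.4
```

Call:
move_arm:
  plan:
    - {"x": 0.01, "y": -0.005, "z": 0.018, "yaw": 0, "fingers": 1}
    - {"x": 0.0205, "y": -0.01, "z": 0.038, "yaw": 0, "fingers": 1}
    - {"x": 0.0205, "y": -0.01, "z": 0.038, "yaw": 0, "fingers": 1}
    - {"x": 0.0205, "y": -0.01, "z": 0.038, "yaw": 0, "fingers": 1}

```text
time: 36.8
eef_pos: [0.5733, -0.2501, 0.0756]
tcp_rot: [0.237, 0.933, 0.048, 0.265]
contact_force: [-0.0, 0.4, -1.5]
opening: 0.215
finger_force: 54.0
```

```bash
python3 -c "
from h import *
s,R,p=st();g=p-R[:,2]*.019
print(s['time'],g,s['contact_force'],R.round(3),s['opening'],s['qpos'])
print(delta((g[0],g[1],.083)))
"
```

```text
36.8 [ 0.56347272 -0.24938429  0.09180404] [-0.01042072  0.4208941  -1.49858274] [[-0.747  0.417  0.518]
 [ 0.468  0.883 -0.036]
 [-0.473  0.216 -0.854]] 0.21484493323446904 [-0.69847342  0.16816457  2.11184319  0.68433803  0.50515912 -2.31934708]
[ 0.0042 -0.0019  0.0075]
```

Call:
move_arm:
  plan:
    - {"x": 0.001, "y": -0.0005, "z": 0.002, "yaw": 0, "fingers": 1}
    - {"x": 0.001, "y": -0.0005, "z": 0.002, "yaw": 0, "fingers": 1}

```text
time: 37.0
eef_pos: [0.5744, -0.251, 0.075]
tcp_rot: [0.237, 0.933, 0.048, 0.267]
contact_force: [-2.1, 2.3, 6.7]
opening: 0.218
finger_force: 54.9
```

Call:
move_arm:
  plan:
    - {"x": 0.001, "y": -0.0005, "z": 0.002, "yaw": 0, "fingers": 1}
    - {"x": 0.001, "y": -0.0005, "z": 0.002, "yaw": 0, "fingers": 1}

```text
time: 37.2
eef_pos: [0.5758, -0.2518, 0.0749]
tcp_rot: [0.237, 0.932, 0.048, 0.269]
contact_force: [-2.8, 2.6, 11.3]
opening: 0.212
finger_force: 55.1
```

Call:
move_arm:
  plan:
    - {"x": 0.001, "y": -0.0005, "z": 0.002, "yaw": 0, "fingers": 1}
    - {"x": 0.001, "y": -0.0005, "z": 0.002, "yaw": 0, "fingers": 1}

```text
time: 37.4
eef_pos: [0.5772, -0.2528, 0.0745]
tcp_rot: [0.238, 0.932, 0.048, 0.27]
contact_force: [-1.6, 3.6, 15.5]
opening: 0.218
finger_force: 55.8
```

Call:
move_arm:
  plan:
    - {"x": -0.002, "y": 0.001, "z": -0.004, "yaw": 0, "fingers": 1}
    - {"x": -0.002, "y": 0.001, "z": -0.004, "yaw": 0, "fingers": 0.45}
    - {"x": -0.002, "y": 0.001, "z": -0.004, "yaw": 0, "fingers": 0.45}
    - {"x": -0.002, "y": 0.001, "z": -0.004, "yaw": 0, "fingers": 0.45}

```text
time: 37.8
eef_pos: [0.5725, -0.2497, 0.0714]
tcp_rot: [0.238, 0.933, 0.049, 0.264]
contact_force: [0.1, -0.6, 0.2]
opening: 0.552
finger_force: 0.1
```

Call:
move_arm:
  plan:
    - {"x": -0.02, "y": 0.009, "z": -0.037, "yaw": 0, "fingers": 0.45}
    - {"x": -0.04, "y": 0.018, "z": -0.074, "yaw": 0, "fingers": 0.45}
    - {"x": -0.06, "y": 0.026, "z": -0.11, "yaw": -0.14, "fingers": 0.45}
    - {"x": -0.06, "y": 0.026, "z": -0.11, "yaw": -0.28, "fingers": 0.45}
    - {"x": -0.06, "y": 0.026, "z": -0.11, "yaw": -0.42, "fingers": 0.45}

```text
time: 38.3
eef_pos: [0.5723, -0.2518, 0.2021]
tcp_rot: [0.035, 0.962, -0.01, 0.27]
contact_force: [-0.0, -0.4, -0.2]
opening: 0.551
finger_force: 0.0
```

```bash
python3 -c "
from h import *
ctrl.read_camera('wrist');ctrl.read_camera('wrist')
s,R,p=st()
T=np.eye(4);T[:3,:3]=R;T[:3,3]=p
w=cv2.cvtColor(ctrl.read_camera('wrist'),cv2.COLOR_RGB2BGR);cv2.imwrite('pics/w9.png',w)
print(s['time'],p,R.round(3),s['qpos'],'yaw left',np.arctan2(-R[2,1],-R[2,0]))
h=cv2.cvtColor(w,cv2.COLOR_BGR2HSV);H=h[...,0]
m=((h[...,1]>100)&(h[...,2]>70)&(H>18)&(H<35)).astype('uint8')
N,l,stt,c=cv2.connectedComponentsWithStats(m)
for i in range(1,N):
    if stt[i,4]>60:
      b=stt[i];q=(b[0]+b[2]/2,b[1]+b[3]/2);print(b,q,onz('wrist',q,.1,T).round(4))
print(delta((.564,-.2505,.081)))
"
```

```text
38.4 [ 0.57147048 -0.25108945  0.19965677] [[-0.852  0.077  0.517]
 [ 0.068  0.997 -0.035]
 [-0.518  0.005 -0.855]] [-0.70228891 -0.02419885  2.05041558  0.4839027   0.72114701 -2.49800857] yaw left -0.01043983839731519
[ 323   46   55   71 2662] (np.float64(350.5), np.float64(81.5)) [ 0.5215 -0.2313  0.1   ]
[340 117  30  28 268] (np.float64(355.0), np.float64(131.0)) [ 0.5596 -0.2285  0.1   ]
[585 120  48  37 253] (np.float64(609.0), np.float64(138.5)) [ 0.5788 -0.0316  0.1   ]
[ 0.0675 -0.001   0.1163]
```

```bash
python3 -c "
from h import *
s,R,p=st()
T=np.eye(4);T[:3,:3]=R;T[:3,3]=p
print(onz('wrist',(609,138.5),.03,T),onz('wrist',(350.5,81.5),.035,T))
for n in ('scene','side'):
  w=cv2.cvtColor(ctrl.read_camera(n),cv2.COLOR_RGB2BGR);cv2.imwrite(f'pics/{n}9.png',w)
  h=cv2.cvtColor(w,cv2.COLOR_BGR2HSV);H=h[...,0]
  for nm,lo,hi in (('y',18,35),('r',172,8),('b',100,125)):
    k=((H<hi)|(H>lo)) if lo>hi else (H>lo)&(H<hi)
    m=((h[...,1]>120)&(h[...,2]>70)&k).astype('uint8')
    N,l,stt,c=cv2.connectedComponentsWithStats(m)
    for i in range(1,N):
      if 15<stt[i,4]<600:
        b=stt[i];q=(b[0]+b[2]/2,b[1]+b[3]/2);print(n,nm,b,onz(n,q,.025,).round(3),onz(n,q,.1).round(3),onz(n,q,.055).round(3),onz(n,q,.13).round(3))
"
```

```text
[0.63930129 0.05115321 0.03      ] [ 0.55594759 -0.2272522   0.035     ]
scene y [279 192  14  17 148] [ 0.567 -0.22   0.025] [ 0.625 -0.137  0.1  ] [ 0.59  -0.187  0.055] [ 0.648 -0.105  0.13 ]
scene y [180 251  10   9  32] [ 0.926 -0.2    0.025] [ 0.946 -0.12   0.1  ] [ 0.934 -0.168  0.055] [ 0.954 -0.088  0.13 ]
scene y [339 252   9  18 112] [0.614 0.097 0.025] [0.666 0.146 0.1  ] [0.635 0.117 0.055] [0.687 0.166 0.13 ]
scene y [228 271  12   6  43] [ 0.859 -0.055  0.025] [0.886 0.01  0.1  ] [ 0.869 -0.029  0.055] [0.896 0.036 0.13 ]
scene r [173 170  12  15  99] [ 0.774 -0.579  0.025] [ 0.81 -0.46  0.1 ] [ 0.788 -0.531  0.055] [ 0.824 -0.412  0.13 ]
scene r [219 213   9   7  45] [ 0.763 -0.28   0.025] [ 0.8   -0.192  0.1  ] [ 0.778 -0.245  0.055] [ 0.814 -0.156  0.13 ]
scene r [290 215  17  23 238] [ 0.617 -0.092  0.025] [ 0.669 -0.023  0.1  ] [ 0.638 -0.064  0.055] [0.69  0.005 0.13 ]
scene r [201 240  15   9  36] [ 0.857 -0.198  0.025] [ 0.884 -0.118  0.1  ] [ 0.867 -0.166  0.055] [ 0.895 -0.086  0.13 ]
scene b [301 226  19  24 310] [ 0.622 -0.03   0.025] [0.674 0.032 0.1  ] [ 
[... 523 characters left out ...]
4 204  18  21 241] [ 0.639 -0.048  0.025] [ 0.624 -0.121  0.1  ] [ 0.633 -0.077  0.055] [ 0.617 -0.15   0.13 ]
side r [415 245  14   5  46] [ 0.85  -0.221  0.025] [ 0.818 -0.28   0.1  ] [ 0.837 -0.245  0.055] [ 0.805 -0.304  0.13 ]
side r [394 273  10   8  72] [ 0.751 -0.316  0.025] [ 0.727 -0.368  0.1  ] [ 0.741 -0.337  0.055] [ 0.717 -0.389  0.13 ]
side r [430 355  29  39 461] [ 0.778 -0.599  0.025] [ 0.751 -0.629  0.1  ] [ 0.767 -0.611  0.055] [ 0.741 -0.641  0.13 ]
side b [339 181   6   6  26] [0.664 0.102 0.025] [0.646 0.018 0.1  ] [0.657 0.069 0.055] [ 0.639 -0.016  0.13 ]
side b [335 192   5   9  30] [0.637 0.04  0.025] [ 0.621 -0.039  0.1  ] [0.63  0.009 0.055] [ 0.615 -0.071  0.13 ]
```

Call:
move_arm:
  plan:
    - {"x": 0.02, "y": 0.018, "z": 0.03, "yaw": 0, "fingers": 0.45}
    - {"x": 0.045, "y": 0.0185, "z": 0.075, "yaw": 0, "fingers": 0.45}
    - {"x": 0.0685, "y": 0.0185, "z": 0.114, "yaw": 0, "fingers": 0.45}
    - {"x": 0.0685, "y": 0.0185, "z": 0.114, "yaw": 0, "fingers": 0.45}
    - {"x": 0.0685, "y": 0.0185, "z": 0.114, "yaw": 0, "fingers": 0.45}

```text
time: 39.05
eef_pos: [0.5734, -0.2318, 0.0663]
tcp_rot: [0.038, 0.963, -0.007, 0.268]
contact_force: [0.0, 0.5, -0.2]
opening: 0.548
finger_force: 0.0
```

```bash
python3 -c "
from h import *
s,R,p=st()
print(s['time'],p-R[:,2]*.019,s['contact_force'],R.round(3),s['qpos'])
print(delta((.563,-.231,.081)))
"
```

```text
39.05 [ 0.56360366 -0.23117737  0.08257876] [ 0.04171131  0.51610847 -0.21239053] [[-0.853  0.078  0.516]
 [ 0.07   0.997 -0.034]
 [-0.517  0.007 -0.856]] [-0.66948328  0.16927553  2.13181225  0.6924887   0.47760512 -2.72485432]
[0.0013 0.0001 0.001 ]
```

Call:
move_arm:
  plan:
    - {"x": 0.001, "y": 0, "z": 0.001, "yaw": 0, "fingers": 0.6}
    - {"x": 0.001, "y": 0, "z": 0.001, "yaw": 0, "fingers": 1}
    - {"x": 0.001, "y": 0, "z": 0.001, "yaw": 0, "fingers": 1}
    - {"x": 0.001, "y": 0, "z": 0.001, "yaw": 0, "fingers": 1}
    - {"x": 0.001, "y": 0, "z": 0.001, "yaw": 0, "fingers": 1}
  force: 50

```text
time: 39.55
eef_pos: [0.5753, -0.2335, 0.0692]
tcp_rot: [0.037, 0.962, -0.009, 0.272]
contact_force: [-1.2, 1.1, 7.5]
opening: 0.216
finger_force: 48.9
```

```bash
python3 -c "
from h import *
s,R,p=st();g=p-R[:,2]*.019
print(s['time'],g,s['contact_force'],s['opening'],s['finger_force'],R.round(3))
off=g-np.array([.563,g[1],0]);print(off)
print(R.T@[0,0,.05])
for x,y,z in ((-.12,-.12,.06),(-.1,.058,.06),(-.1,.058,.037),(0,.058,.037)):print(delta(rackp(x,y,z)+off))
"
```

```text
39.55 [ 0.56538832 -0.23272299  0.08538681] [-1.234029    1.12104395  7.47123339] 0.21627777574546395 48.87305974960327 [[-0.85   0.077  0.522]
 [ 0.067  0.997 -0.039]
 [-0.523  0.002 -0.852]]
[0.00238832 0.         0.08538681]
[-0.0261603   0.00010745 -0.04261018]
[ 0.0221  0.1072 -0.0837]
[ 0.0052  0.2852 -0.0729]
[ 0.0173  0.2851 -0.0533]
[-0.0679  0.2851 -0.001 ]
```

Call:
move_arm:
  plan:
    - {"x": -0.024, "y": 0, "z": -0.04, "yaw": 0, "fingers": 1}
    - {"x": -0.01, "y": 0.03, "z": -0.075, "yaw": 0, "fingers": 1}
    - {"x": 0.018, "y": 0.07, "z": -0.083, "yaw": 0, "fingers": 1}
    - {"x": 0.021, "y": 0.117, "z": -0.083, "yaw": 0, "fingers": 1}
    - {"x": 0.017, "y": 0.163, "z": -0.08, "yaw": 0, "fingers": 1}

```text
time: 40.05
eef_pos: [0.5282, -0.0642, 0.1259]
tcp_rot: [0.039, 0.962, -0.008, 0.269]
contact_force: [0.0, 0.0, -1.2]
opening: 0.219
finger_force: 49.2
```

Call:
move_arm:
  plan:
    - {"x": -0.004, "y": 0.045, "z": 0.002, "yaw": 0, "fingers": 1}
    - {"x": -0.008, "y": 0.09, "z": 0.005, "yaw": 0, "fingers": 1}
    - {"x": -0.011, "y": 0.122, "z": 0.007, "yaw": 0, "fingers": 1}
    - {"x": -0.001, "y": 0.122, "z": 0.025, "yaw": 0, "fingers": 1}
    - {"x": -0.001, "y": 0.122, "z": 0.025, "yaw": 0, "fingers": 1}

```text
time: 40.55
eef_pos: [0.5509, 0.0566, 0.1033]
tcp_rot: [0.036, 0.963, -0.007, 0.266]
contact_force: [-0.3, -0.2, -2.4]
opening: 0.217
finger_force: 49.3
```

```bash
python3 pl.py .0024 0 .0854 .058
```

```text
40.55 bottle in rack -0.104 0.0602 0.0342 [-0.3 -0.2 -2.4] 0.21672938418405185 [-0.09 -0.06  2.28  0.03  0.38 -1.6 ]
[[-0.856, 0.074, 0.512], [0.066, 0.997, -0.034], [-0.514, 0.005, -0.858]]
-0.09 0.06 [-0.0252 -0.0021 -0.015 ]
-0.05 0.05 [-0.0544 -0.0023  0.0141]
0 0.045 [-0.0948 -0.0025  0.0441]
0 0.033 [-0.0886 -0.0025  0.0544]
0 0.03 [-0.0871 -0.0026  0.0569]
```

Call:
move_arm:
  plan:
    - {"x": -0.025, "y": -0.001, "z": 0.006, "yaw": 0, "fingers": 1}
    - {"x": -0.052, "y": -0.002, "z": 0.024, "yaw": 0, "fingers": 1}
    - {"x": -0.085, "y": -0.0025, "z": 0.045, "yaw": 0, "fingers": 1}
    - {"x": -0.085, "y": -0.0025, "z": 0.045, "yaw": 0, "fingers": 1}
    - {"x": -0.085, "y": -0.0025, "z": 0.045, "yaw": 0, "fingers": 1}

```text
time: 41.05
eef_pos: [0.6487, 0.0442, 0.1115]
tcp_rot: [0.038, 0.962, -0.008, 0.269]
contact_force: [-0.4, -0.4, -0.8]
opening: 0.219
finger_force: 49.3
```

```bash
python3 pl.py .0024 0 .0854 .058
```

```text
41.05 bottle in rack -0.0055 0.0554 0.0423 [-0.4 -0.4 -0.8] 0.21881426147210495 [-0.09  0.14  2.06  0.03  0.4  -1.61]
[[-0.853, 0.078, 0.516], [0.069, 0.997, -0.036], [-0.518, 0.005, -0.856]]
-0.09 0.06 [ 0.0631  0.0026 -0.0588]
-0.05 0.05 [ 0.0341  0.0026 -0.0296]
0 0.045 [-0.0061  0.0026  0.0006]
0 0.033 [0.0001 0.0025 0.0109]
0 0.03 [0.0017 0.0025 0.0134]
```

Call:
move_arm:
  plan:
    - {"x": 0, "y": 0.002, "z": 0.006, "yaw": 0, "fingers": 1}
    - {"x": 0, "y": 0.002, "z": 0.0112, "yaw": 0, "fingers": 1}
    - {"x": 0, "y": 0.002, "z": 0.0112, "yaw": 0, "fingers": 1}
    - {"x": 0, "y": 0.002, "z": 0.0112, "yaw": 0, "fingers": 1}

```text
time: 41.45
eef_pos: [0.654, 0.047, 0.1016]
tcp_rot: [0.037, 0.962, -0.008, 0.269]
contact_force: [0.6, 0.7, -1.0]
opening: 0.217
finger_force: 49.3
```

```bash
python3 pl.py .0024 0 .0854 .058
```

```text
41.45 bottle in rack -0.0005 0.0586 0.0324 [ 0.6  0.7 -1. ] 0.21736459488037038 [-0.09  0.17  2.05  0.03  0.38 -1.6 ]
[[-0.853, 0.076, 0.517], [0.068, 0.997, -0.035], [-0.518, 0.005, -0.855]]
-0.09 0.06 [ 0.0623 -0.0004 -0.07  ]
-0.05 0.05 [ 0.0333 -0.0005 -0.0407]
0 0.045 [-0.0069 -0.0006 -0.0105]
0 0.033 [-0.0007 -0.0006 -0.0002]
0 0.03 [ 0.0009 -0.0006  0.0023]
```

Lower 3 mm to contact, then release and back out along the tool axis.

Call:
move_arm:
  plan:
    - {"x": 0.0015, "y": 0, "z": 0.003, "yaw": 0, "fingers": 1}
    - {"x": 0.0015, "y": 0, "z": 0.003, "yaw": 0, "fingers": 1}

```text
time: 41.65
eef_pos: [0.6554, 0.047, 0.0993]
tcp_rot: [0.037, 0.962, -0.008, 0.27]
contact_force: [-0.0, 0.2, 0.8]
opening: 0.219
finger_force: 49.6
```

Call:
move_arm:
  plan:
    - {"x": 0, "y": 0, "z": 0, "yaw": 0, "fingers": 0.55}
    - {"x": 0, "y": 0, "z": 0, "yaw": 0, "fingers": 0.55}
    - {"x": 0, "y": 0, "z": 0, "yaw": 0, "fingers": 0.55}

```text
time: 41.95
eef_pos: [0.6549, 0.0468, 0.0985]
tcp_rot: [0.038, 0.962, -0.008, 0.269]
contact_force: [-0.4, 0.4, -1.1]
opening: 0.449
finger_force: 0.0
```

Call:
move_arm:
  plan:
    - {"x": 0, "y": 0, "z": -0.03, "yaw": 0, "fingers": 0.55}
    - {"x": 0, "y": 0, "z": -0.075, "yaw": 0, "fingers": 0.55}
    - {"x": 0, "y": 0, "z": -0.12, "yaw": 0, "fingers": 0.55}
    - {"x": 0, "y": 0, "z": -0.17, "yaw": 0, "fingers": 0.55}
    - {"x": 0, "y": 0, "z": -0.17, "yaw": 0, "fingers": 0.55}

```text
time: 42.45
eef_pos: [0.5686, 0.0531, 0.2535]
tcp_rot: [0.037, 0.96, -0.008, 0.277]
contact_force: [0.4, 0.3, -0.1]
opening: 0.449
finger_force: 0.0
```

```bash
python3 -c "
from h import *
ctrl.read_camera('wrist');ctrl.read_camera('wrist')
s,R,p=st();T=np.eye(4);T[:3,:3]=R;T[:3,3]=p
w=cv2.cvtColor(ctrl.read_camera('wrist'),cv2.COLOR_RGB2BGR);cv2.imwrite('pics/w10.png',w)
np.savez('w10.npz',R=R,p=p);print(s['time'],p)
sd=cv2.cvtColor(ctrl.read_camera('side'),cv2.COLOR_RGB2BGR)[130:250,290:390]
a=cv2.resize(w[60:300,170:520],None,fx=2.2,fy=1.4,interpolation=cv2.INTER_CUBIC)[:,:770]
b=cv2.resize(sd,None,fx=3.2,fy=2.1,interpolation=cv2.INTER_CUBIC)
o=np.zeros((600,800,3),'uint8');o[:a.shape[0],:a.shape[1]]=a;o[340:340+b.shape[0],:b.shape[1]]=b
cv2.imwrite('pics/fin.png',o)"
```

```text
42.55 [0.56719335 0.05291855 0.24629722]
```

View pics/fin.png

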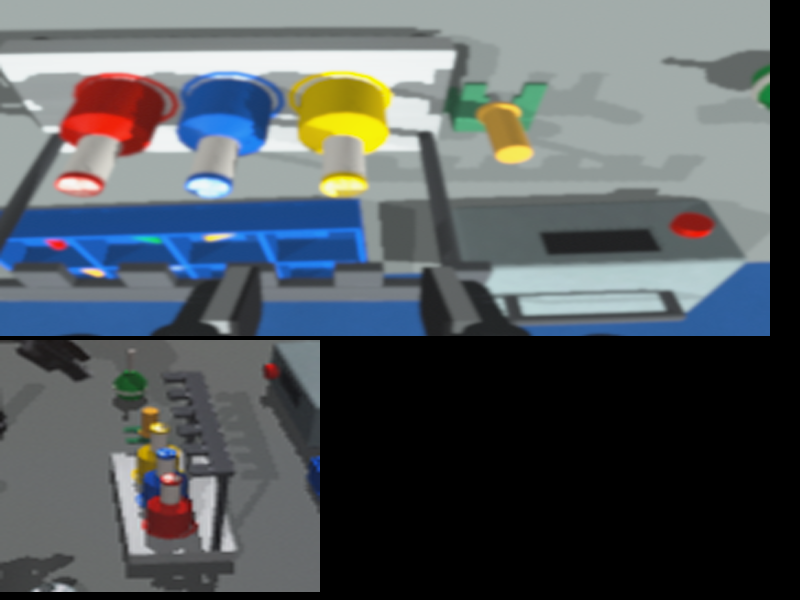

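```bash
python3 -c "
from h import *
d=np.load('w10.npz');T=np.eye(4);T[:3,:3]=d['R'];T[:3,3]=d['p']
t=-.0775
def rk(w):
  e=w-rackp(0,0,0);return (1e3*np.array([e[0]*np.cos(t)+e[1]*np.sin(t),-e[0]*np.sin(t)+e[1]*np.cos(t)])).round(1)
for n,c,z in (('r',(79,185),.13),('b',(209,185),.13),('y',(344,187),.13),('pin',(514,156),.10)):
  print(n,rk(onz('wrist',(170+c[0]/2.2,60+c[1]/1.4),z,T)))
w=cv2.imread('pics/w10.png');h=cv2.cvtColor(w,cv2.COLOR_BGR2HSV);H=h[...,0]
for nm,lo,hi in (('y',18,35),('r',172,8),('b',100,125)):
    k=((H<hi)|(H>lo)) if lo>hi else (H>lo)&(H<hi)
    m=((h[...,1]>90)&(h[...,2]>70)&k).astype('uint8');N,l,stt,c=cv2.connectedComponentsWithStats(m)
    for i in range(1,N):
      b=stt[i]
      if 30<b[4]<4000 and b[1]<200: print(nm,b,'ring near/left/right edge',rk(onz('wrist',(b[0]+b[2]/2,b[1]),.03,T)))
"
```

```text
r [ -4.6 -57.2]
b [-4.3  0.4]
y [-1.9 59.7]
pin [ -2.4 140.1]
y [ 301  111   48   59 2023] ring near/left/right edge [-28.4  58.8]
y [386 133  26  44 737] ring near/left/right edge [  1.8 147.7]
y [315 182  22  19 251] ring near/left/right edge [86.6 60.5]
r [ 197  112   54   59 2066] ring near/left/right edge [-28.1 -54.9]
r [195 183  22  17 145] ring near/left/right edge [  87.7 -110. ]
r [107 188  18  16 149] ring near/left/right edge [  97.  -248.6]
b [ 250  111   49   61 1987] ring near/left/right edge [-28.7   2.3]
b [254 184  22  18 137] ring near/left/right edge [ 90.3 -26.1]
```

All three bottles measure within about 5 mm of their rings, and the pin about 2.4 mm from the notch point. The arm is clear, so I'm handing in.

```bash
python3 -c "
from plant import ctrl
print(ctrl.get_state()['time'],ctrl.sign_off())"
```

```text
the job is handed in; nothing more can be done
42.65 None
```

I handed the job in at 42.65 s without seeing a verdict: by the last camera images, all three bottles stand upright within about 5 mm of their own rings, and the pin hangs upright in the notch about 2.4 mm from its point, with the arm clear and no disturbance to the bystanders noticed, though I didn't measure them again at the end.

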